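Lay a pinwheel layer of sample cartons on the balance pallet

TASK

First lift the steel canister by its handle off the pallet slab on the balance and set it upright in the middle of the round cork mat. Then complete the pinwheel layer for weighing: take the three cartons off the sloping rack and lay them flat on the three empty blue outlines on the slab, each lined up with its outline, with the carton that is already there left in its own. Set things down without dropping them, and leave the other things on the bench alone.

Things in the scene. Friction and masses are not known exactly. Their poses are not given: they have to be found in the camera images.
- pallet: grey bench balance topped by a white plastic pallet slab, one fixed piece: slab 226 x 226 mm, its top 60 mm above the bench; origin at bench level under its centre, z up, black keypad face to -x. On the slab four blue 150 x 50 mm outlines, 6 mm apart, make a pinwheel round a bare middle square: a and c along the pallet's x, b and d along its y, each end meeting its neighbour's side
- place_a (a point): centre of blue outline a, on the slab's top face; its long side lies along the pallet's x (a carton lies here already)
- place_b (a point): centre of blue outline b, on the slab's top face; its long side lies along the pallet's y (empty: to be filled)
- place_c (a point): centre of blue outline c, on the slab's top face; its long side lies along the pallet's x (empty: to be filled)
- place_d (a point): centre of blue outline d, on the slab's top face; its long side lies along the pallet's y (empty: to be filled)
- rack: steel rack, fixed, 330 mm wide (its y), its sheet rising at 30 degrees along its +x, away from the robot; the lip along its low edge stands 14 mm over the sheet; the three cartons lie on it side by side, at least 48 mm apart; origin at bench level under its middle
- carton_1: brown sample carton, 150 mm long (its x) by 50 mm wide (its y) by 45 mm high (its z), 0.28 to 0.56 kg, tape along its top; origin: centre of its underside. Carton to be laid; starts on the rack with its x pointing up the 30 degree slope, its underside on the sheet, its low end at the lip. The three are interchangeable
- carton_2: brown sample carton, 150 mm long (its x) by 50 mm wide (its y) by 45 mm high (its z), 0.28 to 0.56 kg, tape along its top; origin: centre of its underside. Carton to be laid; starts on the rack with its x pointing up the 30 degree slope, its underside on the sheet, its low end at the lip. The three are interchangeable
- carton_3: brown sample carton, 150 mm long (its x) by 50 mm wide (its y) by 45 mm high (its z), 0.28 to 0.56 kg, tape along its top; origin: centre of its underside. Carton to be laid; starts on the rack with its x pointing up the 30 degree slope, its underside on the sheet, its low end at the lip. The three are interchangeable
- carton_laid: brown sample carton, 150 mm long (its x) by 50 mm wide (its y) by 45 mm high (its z), 0.28 to 0.56 kg, tape along its top; origin: centre of its underside. Already lying in outline a, loose
- canister: lidded steel canister, 93 mm across, 88 mm high without its rigid arched handle, 0.3 to 0.65 kg; the handle's black grip bar lies along its y over its middle: 92 mm long, 14 mm wide (x), from 120 to 132 mm above the underside, 32 mm clear of the lid, a post 40 mm either side of the middle; origin: centre of the underside, z up; starts standing on the slab
- mat: round cork mat, 130 mm across, 6 mm thick, fixed on the bench; origin: centre of its underside, at bench level
- bottle_1: white bottle with blue cap and paper label, 60 mm across, 130 mm high; bystander, leave it alone; origin: centre of its underside
- bottle_2: white bottle with blue cap, no label, 68 mm across, 120 mm high; bystander, leave it alone; origin: centre of its underside
- jar: amber glass jar with black lid, 56 mm across, 70 mm high; bystander, leave it alone; origin: centre of its underside
- beaker: open steel cup, 72 mm across, 90 mm high; bystander, leave it alone; origin: centre of its underside
- dish: white ceramic bowl, 110 mm across, 45 mm high; bystander, leave it alone; origin: centre of its underside
There are look-alikes about, which are no part of the job. What is shaped like the carton_3 but red is not meant. What is shaped like the carton_1 but red is not meant.

How it is judged:
On the way:
1. the canister stands upright and released on the cork mat, before any rack carton is brought to the slab (horizontal distance between canister and mat below 0.03 m and z of canister in the frame of mat below 0.012 m and angle between canister's own z axis and vertical below 0.08 rad and linear speed of canister below 0.03 m/s and horizontal distance between each of carton_1, carton_2, carton_3 and pallet above 0.16 m and contact force between the fingers and canister below 0.1 N), for 0.1 s.
At the end, for the whole second after the job is handed in: The canister stands upright and still on the mat, within 30 mm of its middle; each outline has a carton at rest, flat on the slab, within 12 mm of the outline's centre and 0.10 rad (6 degrees) of its long side, the carton already laid still in outline a (horizontal distance between canister and mat below 0.03 m and z of canister in the frame of mat below 0.012 m and angle between each of canister, carton_laid's own z axis and vertical below 0.08 rad and linear speed of each of canister, carton_1, carton_2, carton_3, carton_laid below 0.03 m/s and horizontal distance between carton_laid and place_a below 0.012 m and z of carton_laid in the frame of place_a between -0.006 and 0.008 m and angle between the x axis of carton_laid and the x axis of pallet, either way round below 0.1 rad and ((horizontal distance between carton_1 and place_b below 0.012 m and z of carton_1 in the frame of place_b between -0.006 and 0.008 m and angle between carton_1's own z axis and vertical below 0.08 rad and angle between the x axis of carton_1 and the y axis of pallet, either way round below 0.1 rad) or (horizontal distance between carton_2 and place_b below 0.012 m and z of carton_2 in the frame of place_b between -0.006 and 0.008 m and angle between carton_2's own z axis and vertical below 0.08 rad and angle between the x axis of carton_2 and the y axis of pallet, either way round below 0.1 rad) or (horizontal distance between carton_3 and place_b below 0.012 m and z of carton_3 in the frame of place_b between -0.006 and 0.008 m and angle between carton_3's own z axis and vertical below 0.08 rad and angle between the x axis of carton_3 and the y axis of pallet, either way round below 0.1 rad)) and ((horizontal distance between carton_1 and place_c below 0.012 m and z of carton_1 in the frame of place_c between -0.006 and 0.008 m and angle between carton_1's own z axis and vertical below 0.08 rad and angle between the x axis of carton_1 and the x axis of pallet, either way round below 0.1 rad) or (horizontal distance between carton_2 and place_c below 0.012 m and z of carton_2 in the frame of place_c between -0.006 and 0.008 m and angle between carton_2's own z axis and vertical below 0.08 rad and angle between the x axis of carton_2 and the x axis of pallet, either way round below 0.1 rad) or (horizontal distance between carton_3 and place_c below 0.012 m and z of carton_3 in the frame of place_c between -0.006 and 0.008 m and angle between carton_3's own z axis and vertical below 0.08 rad and angle between the x axis of carton_3 and the x axis of pallet, either way round below 0.1 rad)) and ((horizontal distance between carton_1 and place_d below 0.012 m and z of carton_1 in the frame of place_d between -0.006 and 0.008 m and angle between carton_1's own z axis and vertical below 0.08 rad and angle between the x axis of carton_1 and the y axis of pallet, either way round below 0.1 rad) or (horizontal distance between carton_2 and place_d below 0.012 m and z of carton_2 in the frame of place_d between -0.006 and 0.008 m and angle between carton_2's own z axis and vertical below 0.08 rad and angle between the x axis of carton_2 and the y axis of pallet, either way round below 0.1 rad) or (horizontal distance between carton_3 and place_d below 0.012 m and z of carton_3 in the frame of place_d between -0.006 and 0.008 m and angle between carton_3's own z axis and vertical below 0.08 rad and angle between the x axis of carton_3 and the y axis of pallet, either way round below 0.1 rad))); the robot touches nothing.
It fails at once if a bystander (bottle, jar, cup or bowl) is pushed more than 30 mm or tipped over (distance of any of bottle_1, bottle_2, jar, beaker, dish from where it was at the start of the episode above 0.03 m or angle between any of bottle_1, bottle_2, jar, beaker, dish's own z axis and vertical above 0.5 rad).
It fails at once if a rack carton or the canister is dropped (falls more than about 20 mm out of the fingers) ((contact force between the fingers and carton_1 below 0.02 N and linear speed of carton_1 above 0.65 m/s) or (contact force between the fingers and carton_2 below 0.02 N and linear speed of carton_2 above 0.65 m/s) or (contact force between the fingers and carton_3 below 0.02 N and linear speed of carton_3 above 0.65 m/s) or (contact force between the fingers and canister below 0.02 N and linear speed of canister above 0.65 m/s)).
It also fails if it takes over 72 s, if anything falls off the work surface, if the arm or the gripper's body presses on something with over 40 N, if the wrist force passes 120 N, or if a joint passes its speed limit or range.

ROBOT

A 6-joint arm with a two-finger parallel gripper is mounted at the origin on the work surface. World frame = base frame: x ahead of the robot, y to its left, z up, the work surface at z = 0. Lengths are in m, angles in rad, forces in N, time in s.
With the tool pointing down it reaches from about 0.35 to 0.775 m from the base axis. Payload 7.3 kg.
Tool frame: the origin (TCP) lies on the front face of the gripper's body, between the roots of the fingers; the fingertips stand ahead of it and the grasp point (between the pads) lies 47 mm ahead of it (finger_overhang is the z of the fingertips in the tool frame, in m); z points along the fingers, y is the line along which they close (so a half turn about z gives the same grasp; the last joint's range is limited). The gripper opens to 92 mm and grips with 3 to 60 N. Pads are 19 mm wide; open, the fingers measure 130 mm over their backs; the gripper's body (75 mm by 190 mm) begins 47 mm behind the grasp point.
Start: joints at [-1.308, 0.342, 1.524, -0, 1.275, -0.146], TCP at [0.209, -0.482, 0.292] pointing down, gripper open.
Joint ranges: [-2.53, 2.53], [-0.77, 2.02], [0.04, 2.7], [-1, 4.14], [0.28, 2.66], [-3.11, 3.11]. Speed limits (rad/s): [2.57, 2.57, 3.14, 3.14, 3.14, 3.14].

INTERFACE

Orientations are given as [roll, pitch, yaw] about the fixed x, y, z axes, in that order (R = Rz(yaw) Ry(pitch) Rx(roll)).
In Python, from cell import * gives the robot as it stands. The module is installed in compiled form; this text tells all that it offers.
- The arm moves only by the tool arm_command, never from a script. Its argument "series" is a list of rows, each an object of numbers: "x", "y", "z": the shift along the tool's x, y, z in mm; "rx", "ry", "rz": the turn, a rotation vector about the tool's x, y, z in degrees. A call has 1 to 20 rows; each row is the pose to reach, as a shift and turn from the pose commanded when the call began, along the tool's axes at that moment; what a row does not reach only later rows make up. A row lasts 1/10 s, in which the tool goes at most 50 mm and 8.59 degrees, less where a joint would pass 70% of its speed; a pose out of reach is approached as far as the arm can. A call with a gripper value outside its range is refused whole. "hand" is the finger opening in mm, from 0 to 91.8, set as the call begins (left out, the last holds). The fingers move at their own pace and stop on an object; "squeeze" is the grip in N (left out, the last holds). Time passes only in rows, so rows that repeat a pose let the fingers close. It gives the time, the measured TCP pose, the force, the opening and the grip force at its end, in the units of the state.
- observe(): the state, without advancing time (a new reading comes with each control period).
- read_camera(name): name is "side" or "top"; returns a dict with "pixels" (420x560x3 uint8, blue, green, red), "K" (3x3 intrinsics, pixels), "k1" (the pictures are not rectified: a ray, as slopes to the right and down, at radius r is drawn at 1 + k1 r^2 times it, then the intrinsics apply), "rvec" (rotation vector, rad) and "tvec" (3), from world to camera coordinates, as OpenCV has them. Camera axes: x right, y down, z forward; pixel columns grow to the right and rows downward; lengths in m; the calibration is good to about 2 mm. A picture is of the moment at which its call begins. There is no depth.
- hand_in(): hands the job in; it is judged then, once.
Trained networks look in a picture, given as the dict that the camera call returned (one of the last four; its "shot" number tells which), for a name from the list of things; names that differ only in an ending like _2 or _b are one class to them, and where a whole thing is asked for, a point or a joint stands for the part that bears it (a point fixed in the world has none). Each returns a list of dicts, best first, with "confidence" (0 to 1); they miss things now and then, are a little off and sometimes report something else, mostly with a low value. They report only what shows in the picture. A call takes as long as a camera call. They do not tell look-alikes from the thing itself.
- boxes_of(picture, query): "point" ([x, y, z] in m, in world coordinates, good to about 4 mm: the middle of the surface that is visible of it).
- trace(picture, query): "pixels" (420x560 bool, what is visible of it).
- mark_of(picture, query): "point" ([x, y, z] in m, in world coordinates, good to about 4 mm: a listed point, or the origin of a listed thing).
The state is a dict: "time": time; "qpos": joint angles; "qvel": joint speeds; "joint_efforts": joint torques, N m; "tool_pos": TCP position; "tool_rot": TCP orientation; "contact_force": force on the tool from outside, world axes, zero at the start; "torque": the same for the moment, N m; "opening": finger opening in m; "grip_force": force on a finger pad.
Only numpy, scipy, OpenCV 4.12 (cv2) and the standard library are available. Lean on these libraries where they do the work, as an engineer would, in place of code of your own. Each camera call takes 0.05 s, during which the arm holds its last target. There are 200 camera calls.

## Working session

There is one attempt and no reset: what is moved stays moved. The work goes in short steps, Python scripts to look and compute and a tool call to move; the robot and the scene stay as the last step left them, time stands still between calls to the robot, and variables do not carry over. Pictures are saved under pics/ and viewed, at most 10 in all, crops included, and the job is handed in when it is done.

Besides the shell and the picture viewer there is one more tool, called after "Request:" as name(argument=value, ...) on one line, values as JSON. arm_command: Moves the arm, as the interface text tells. Its arguments: {"type":"object","properties":{"series":{"type":"array"},"hand":{"type":"number"},"squeeze":{"type":"number"}},"required":["series"]}

```bash
mkdir -p pics; cat > h.py <<'E'
from cell import *
import numpy as np, cv2
from scipy.spatial.transform import Rotation as R
def proj(P,c):
    P=np.atleast_2d(P); d=np.array([c["k1"],0,0,0,0],float)
    return cv2.projectPoints(P.astype(float),np.array(c["rvec"],float),np.array(c["tvec"],float),np.array(c["K"],float),d)[0][:,0]
def ray(uv,c,z):
    uv=np.atleast_2d(uv).astype(float).reshape(-1,1,2)
    n=cv2.undistortPoints(uv,np.array(c["K"],float),np.array([c["k1"],0,0,0,0],float))[:,0]
    M=cv2.Rodrigues(np.array(c["rvec"],float))[0]; o=-M.T@np.array(c["tvec"],float).ravel()
    d=np.c_[n,np.ones(len(n))]@M
    return o+d*((z-o[2])/d[:,2])[:,None]
E
python3 - <<'E'
from h import *
np.set_printoptions(precision=4,suppress=True)
s=observe();print({k:np.round(v,3) for k,v in s.items()})
for n in ("top","side"):
    c=read_camera(n); cv2.imwrite(f"pics/{n}0.png",c["pixels"])
    M=cv2.Rodrigues(np.array(c["rvec"],float))[0];print(n,"cam at",-M.T@np.array(c["tvec"]).ravel())
    for q in ("pallet","place_a","rack","carton_1","canister","mat","bottle_1","bottle_2","jar","beaker","dish"):
        print(q,[(np.round(d["point"],3).tolist(),round(d["confidence"],2)) for d in mark_of(c,q)])
try: print(finger_overhang)
except Exception as e: print(e)
E
```

```text
{'time': np.float64(0.0), 'qpos': array([-1.308,  0.343,  1.525, -0.   ,  1.275, -0.146]), 'qvel': array([ 0.002,  0.001, -0.   , -0.001,  0.002, -0.001]), 'joint_efforts': array([ -0.001, -43.124, -24.422,   0.072,   0.056,  -0.   ]), 'tool_pos': array([ 0.209, -0.481,  0.292]), 'tool_rot': array([-3.14 , -0.   ,  0.409]), 'contact_force': array([-0.076, -1.102,  1.513]), 'torque': array([-0.015, -0.015,  0.007]), 'grip_force': np.float64(0.0), 'opening': np.float64(0.092)}
top cam at [0.3393 0.0773 1.4582]
pallet [([0.524, -0.225, 0.057], 0.71), ([0.558, -0.146, 0.001], 0.66)]
place_a [([0.521, -0.226, 0.061], 0.8), ([0.481, -0.113, 0.058], 0.65), ([0.585, -0.07, 0.062], 0.63), ([0.629, -0.175, 0.06], 0.56)]
rack [([0.492, 0.281, -0.004], 0.81), ([0.486, 0.279, 0.073], 0.59)]
carton_1 [([0.474, 0.175, 0.077], 0.96), ([0.27, 0.24, -0.0], 0.96), ([0.43, 0.569, 0.0], 0.83), ([0.498, 0.4, 0.073], 0.61), ([0.487, 0.28, 0.07], 0.57)]
canister [([0.547, -0.104, 0.061], 0.65), ([0.481, -0.116, 0.062], 0.26)]
mat [([0.553, -0.418, 0.004], 0.84), ([0.522, -0.22, 0.058], 0.35)]
bottle_1 [([0.
[... 593 characters left out ...]
n_1 [([0.433, 0.57, 0.002], 0.91), ([0.492, 0.402, 0.076], 0.9), ([0.266, 0.243, -0.005], 0.79), ([0.482, 0.278, 0.073], 0.61)]
canister [([0.55, -0.103, 0.062], 0.72)]
mat [([0.553, -0.419, 0.003], 0.56), ([0.556, -0.145, -0.001], 0.18)]
bottle_1 [([0.768, -0.163, 0.003], 0.86), ([0.787, -0.009, 0.002], 0.78), ([0.584, -0.069, 0.059], 0.64), ([0.724, 0.167, -0.002], 0.49), ([0.522, -0.226, 0.062], 0.29)]
bottle_2 [([0.768, -0.163, 0.003], 0.86), ([0.787, -0.009, 0.002], 0.78), ([0.584, -0.069, 0.059], 0.64), ([0.724, 0.167, -0.002], 0.49), ([0.522, -0.226, 0.062], 0.29)]
jar [([0.359, -0.279, 0.0], 0.91), ([0.475, -0.116, 0.063], 0.73)]
beaker [([0.69, -0.358, -0.006], 0.58)]
dish []
0.0655
```

View pics/top0.png

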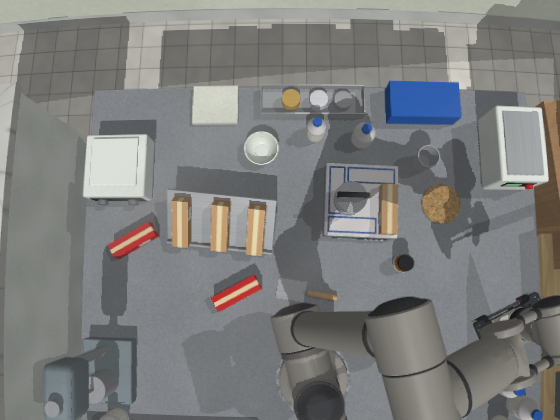

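View pics/side0.png

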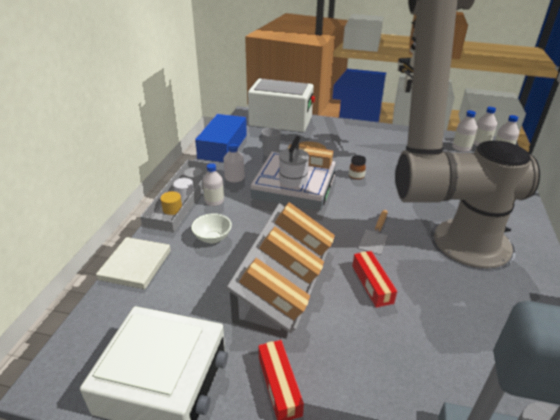

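The top view shows the pallet (about 361,200) with the canister at (350,196) and the laid carton at (389,208). The mat is at (440,204), the rack cartons are at (180,221), (220,226) and (256,229), and the red look-alikes lie on the bench. Next I'll fit the pallet, carton and canister poses to both views.

```bash
cat > fit.py <<'E'
from h import *
from scipy.optimize import least_squares, minimize
from scipy.spatial import cKDTree
PL={'a':(-28,-78,0),'b':(-78,28,1),'c':(28,78,0),'d':(78,-28,1)}
def rect(cx,cy,o,n=60):
    w,h=(150,50) if not o else (50,150)
    t=np.linspace(-.5,.5,n); e=np.ones(n)*.5
    P=np.r_[np.c_[t,e],np.c_[t,-e],np.c_[e,t],np.c_[-e,t]]*[w,h]+[cx,cy]
    return P/1000
MODEL=np.vstack([rect(*v) for v in PL.values()])
def blue(c,xy=(0.556,-0.146),r=0.15):
    p=cv2.cvtColor(c["pixels"],cv2.COLOR_BGR2HSV)
    m=(p[...,0]>105)&(p[...,0]<130)&(p[...,1]>90)
    v,u=np.nonzero(m); X=ray(np.c_[u,v],c,.06)[:,:2]
    return X[np.linalg.norm(X-xy,axis=1)<r]
def fit_pallet(c,x0=(0.556,-0.146,-0.05)):
    X=blue(c); T=cKDTree(MODEL)
    def f(p):
        C,S=np.cos(p[2]),np.sin(p[2]); Y=(X-p[:2])@np.array([[C,-S],[S,C]])
        return T.query(Y)[0]
    r=least_squares(f,x0,loss="soft_l1",f_scale=.002)
    return r.x,len(X),np.median(f(r.x))
def hull(p,pitch):  # p=x,y,z,yaw of underside centre
    M=R.from_euler("xyz",[0,pitch,p[3]]).as_matrix()
    B=np.array([[i*.075,j*.025,k*.045] for i in(-1,1) for j in(-1,1) for k in(0,1)])
    return B@M.T+np.array(p[:3])
def mask_of(p,pitch,c,s=4):
    m=np.zeros((420*s,560*s),np.uint8); q=proj(hull(p,pitch),c)
    cv2.fillConvexPoly(m,cv2.convexHull(((q+.5)*s-.5).round().astype(np.int32)),1)
    return cv2.resize(m.astype(np.float32),(560,420),interpolation=cv2.INTER_AREA)
def fit_carton(obs,p0,pitch,free=(0,1,2,3)):  # obs: list of (cam, mask)
    p0=np.array(p0,float); free=list(free)
    def cost(d):
        p=p0.copy(); p[free]+=d*np.array([.01,.01,.01,.05])[free]
        return sum(np.abs(mask_of(p,pitch,c)-m).sum()/m.sum() for c,m in obs)
    best=minimize(cost,np.zeros(len(free)),method="Nelder-Mead",options=dict(initial_simplex=np.vstack([np.zeros(len(free)),np.eye(len(free))])*1.0,maxiter=250,xatol=.01))
    p=p0.copy(); p[free]+=best.x*np.array([.01,.01,.01,.05])[free]
    return p,best.fun/len(obs)
def trace_at(c,P,q="carton_1"):
    u=proj(P,c)[0]; best=None
    for d in trace(c,q):
        v=np.argwhere(d["pixels"])[:,::-1]; e=np.linalg.norm(v.mean(0)-u)
        if best is None or e<best[0]: best=(e,d["pixels"].astype(np.float32))
    return best
E
cat > m1.py <<'E'
from fit import *
np.set_printoptions(precision=4,suppress=True)
ct,cs=read_camera("top"),read_camera("side")
for c in (ct,cs): print("pallet",fit_pallet(c))
T={id(c):trace(c,"carton_1") for c in (ct,cs)}
def at(c,P):
    u=proj(P,c)[0]
    L=[(np.linalg.norm(np.argwhere(d["pixels"])[:,::-1].mean(0)-u),d["pixels"].astype(np.float32)) for d in T[id(c)]]
    return min(L,key=lambda t:t[0])
for n,(p0,pitch) in {"r1":((.474,.175,.075,-.05),-np.pi/6),"r2":((.484,.279,.073,-.05),-np.pi/6),"r3":((.495,.401,.075,-.05),-np.pi/6),"laid":((.524,-.222,.06,-.05),0)}.items():
    top=hull(p0,pitch).mean(0)
    o=[(c,*at(c,top)) for c in (ct,cs)]
    use=[(c,m) for c,e,m in o if e<12]
    print(n,[(round(e,1),int(m.sum())) for c,e,m in o],*fit_carton(use,p0,pitch), "top only",fit_carton(use[:1],p0,pitch,(0,1,3)) if use else None)
# handle bar: dark pixels near bar height 0.186
for c in (ct,cs):
    g=c["pixels"].max(2); v,u=np.nonzero(g<45); X=ray(np.c_[u,v],c,.186)[:,:2]
    X=X[np.linalg.norm(X-[.549,-.104],axis=1)<.06]
    if len(X)>5: w,V=np.linalg.eigh(np.cov(X.T)); print("bar",len(X),X.mean(0),V[:,1],np.sqrt(w))
for q in("mat","canister"):
    for c in (ct,cs): print(q,[(np.round(d["point"],4),round(d["confidence"],2)) for d in mark_of(c,q)][:1])
p=ct["pixels"][150:260,300:480]; cv2.imwrite("pics/z1.png",cv2.resize(p,None,fx=4.4,fy=4.4,interpolation=cv2.INTER_CUBIC))
E
python3 m1.py
```

```text
pallet (array([ 0.5558, -0.1508, -0.043 ]), 314, np.float64(0.0024178864213319547))
pallet (array([ 0.556, -0.146, -0.05 ]), 0, np.float64(nan))
r1 [(np.float64(0.3), 897), (np.float64(1.8), 1510)] [ 0.4704  0.1735  0.0738 -0.1001] 0.055697984993457794 top only (array([ 0.4724,  0.1726,  0.075 , -0.1218]), np.float64(0.06730769574642181))
r2 [(np.float64(0.6), 934), (np.float64(1.7), 1807)] [ 0.4825  0.2798  0.0722 -0.1036] 0.06168004125356674 top only (array([ 0.4844,  0.2805,  0.073 , -0.0943]), np.float64(0.08023286610841751))
r3 [(np.float64(0.8), 1032), (np.float64(1.0), 2036)] [ 0.495   0.399   0.071  -0.1193] 0.044286537915468216 top only (array([ 0.494 ,  0.3978,  0.075 , -0.1174]), np.float64(0.03034156933426857))
laid [(np.float64(132.9), 897), (np.float64(72.3), 1510)] [ 0.524 -0.222  0.06  -0.05 ] nan top only None
bar 85 [ 0.5531 -0.0864] [-0.0587  0.9983] [0.004 0.015]
bar 53 [ 0.5496 -0.1077] [0.017  0.9999] [0.0033 0.0269]
mat []
mat [(array([ 0.5515, -0.4182, -0.0012]), 0.66)]
canister [(array([ 0.5488, -0.105 ,  0.061 ]), 0.68)]
canister []
  return _methods._mean(a, axis=axis, dtype=dtype,
  ret = ret.dtype.type(ret / rcount)
fit.py:38: RuntimeWarning: invalid value encountered in scalar divide
  return p,best.fun/len(obs)
```

View pics/z1.png

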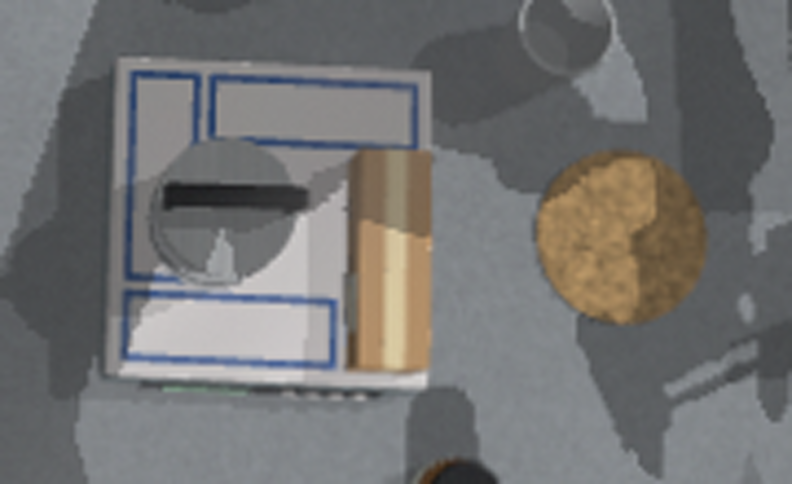

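The crop shows the canister bar running from about (163,196) to (308,198), nearly along world y. Outlines b, c and d are visible, and the laid carton is at the right. I'll get the bar ends and mat centre, then the canister moves.

```bash
cat >> h.py <<'E'
def move(pos,rpy,base=None):
    """shift (mm) and rotvec (deg) in tool axes from base=(pos,rpy) (default: measured pose)"""
    if base is None: s=observe(); base=(s["tool_pos"],s["tool_rot"])
    R0=R.from_euler("xyz",base[1]); 
    return np.round(R0.inv().apply(np.array(pos)-base[0])*1000,1), np.round((R0.inv()*R.from_euler("xyz",rpy)).as_rotvec(degrees=True),2)
E
python3 - <<'E'
from fit import *
np.set_printoptions(precision=4,suppress=True)
c=read_camera("top")
e=ray([[300+163/4.4-.5,150+195/4.4-.5],[300+308/4.4-.5,150+198/4.4-.5]],c,.192);print("bar ends",e,e.mean(0),"len",np.linalg.norm(e[0]-e[1]))
h=cv2.cvtColor(c["pixels"],cv2.COLOR_BGR2HSV)
for d in trace(c,"mat"):
    v,u=np.nonzero(d["pixels"]);X=ray(np.c_[u,v],c,.006);print("mat trace",d["confidence"],len(u),X.mean(0),np.ptp(X,axis=0))
m=(h[...,0]<22)&(h[...,0]>8)&(h[...,1]>90); v,u=np.nonzero(m); X=ray(np.c_[u,v],c,.006)[:,:2]; X=X[np.linalg.norm(X-[.553,-.418],axis=1)<.09]
print("mat col",len(X),X.mean(0),X.min(0),X.max(0),cv2.minEnclosingCircle(X.astype(np.float32)))
s=observe();print(s["tool_pos"],s["tool_rot"])
print(move([.551,-.106,.29],[np.pi,0,np.pi/2+.03]),move([.551,-.106,.233],[np.pi,0,np.pi/2+.03]))
E
```

```text
bar ends [[ 0.5521 -0.0585  0.192 ]
 [ 0.5504 -0.1511  0.192 ]] [ 0.5512 -0.1048  0.192 ] len 0.09266094559442846
mat trace 0.84 1194 [ 0.5527 -0.4179  0.006 ] [0.1279 0.1278 0.    ]
mat col 1148 [ 0.5527 -0.4182] [ 0.4922 -0.4804] [ 0.6136 -0.3555] ((0.5527514815330505, -0.4189985692501068), 0.06399785727262497)
[ 0.2087 -0.4818  0.2923] [3.1415 0.     0.4088]
(array([ 463.4, -208.7,    2.2]), array([  0.01,   0.01, -68.3 ])) (array([ 463.4, -208.7,   59.2]), array([  0.01,   0.01, -68.3 ]))
```

Request:
arm_command(series=[{"x": 463,"y": -209,"z": 0,"rz": -65.5},{"x": 463,"y": -209,"z": 0,"rz": -65.5},{"x": 463,"y": -209,"z": 0,"rz": -65.5},{"x": 463,"y": -209,"z": 0,"rz": -65.5},{"x": 463,"y": -209,"z": 0,"rz": -65.5},{"x": 463,"y": -209,"z": 0,"rz": -65.5},{"x": 463,"y": -209,"z": 0,"rz": -65.5},{"x": 463,"y": -209,"z": 0,"rz": -65.5},{"x": 463,"y": -209,"z": 0,"rz": -65.5},{"x": 463,"y": -209,"z": 0,"rz": -65.5},{"x": 463,"y": -209,"z": 0,"rz": -65.5},{"x": 463,"y": -209,"z": 0,"rz": -65.5},{"x": 463,"y": -209,"z": 0,"rz": -65.5},{"x": 463,"y": -209,"z": 0,"rz": -65.5}], hand=60, squeeze=30)

```text
invalid input
```

```bash
python3 - <<'E'
from h import *
s=observe();print(s["tool_pos"],s["tool_rot"],s["time"],s["qpos"],s["contact_force"])
print(move([.5512,-.1048,.233],[np.pi,0,np.pi/2-.018]))
E
```

```text
[ 0.20871395 -0.48175599  0.29226318] [3.14147004e+00 2.88428555e-05 4.08802646e-01] 1.7 [-1.30800104e+00  3.41988002e-01  1.52405298e+00 -1.11819022e-05
  1.27542618e+00 -1.46004105e-01] [ 0.65259624 -0.60609986  0.80339425]
(array([ 464.1, -209.8,   59.2]), array([ 1.000e-02,  1.000e-02, -6.555e+01]))
```

Request:
arm_command(series=[{"x": 464,"y": -210,"z": 0,"rx": 0,"ry": 0,"rz": -65.5},{"x": 464,"y": -210,"z": 0,"rx": 0,"ry": 0,"rz": -65.5},{"x": 464,"y": -210,"z": 0,"rx": 0,"ry": 0,"rz": -65.5},{"x": 464,"y": -210,"z": 0,"rx": 0,"ry": 0,"rz": -65.5},{"x": 464,"y": -210,"z": 0,"rx": 0,"ry": 0,"rz": -65.5},{"x": 464,"y": -210,"z": 0,"rx": 0,"ry": 0,"rz": -65.5},{"x": 464,"y": -210,"z": 0,"rx": 0,"ry": 0,"rz": -65.5},{"x": 464,"y": -210,"z": 0,"rx": 0,"ry": 0,"rz": -65.5},{"x": 464,"y": -210,"z": 0,"rx": 0,"ry": 0,"rz": -65.5},{"x": 464,"y": -210,"z": 0,"rx": 0,"ry": 0,"rz": -65.5},{"x": 464,"y": -210,"z": 0,"rx": 0,"ry": 0,"rz": -65.5},{"x": 464,"y": -210,"z": 0,"rx": 0,"ry": 0,"rz": -65.5},{"x": 464,"y": -210,"z": 0,"rx": 0,"ry": 0,"rz": -65.5},{"x": 464,"y": -210,"z": 0,"rx": 0,"ry": 0,"rz": -65.5}], hand=60, squeeze=30)

```text
time: 3.1
tool_pos: [0.5502, -0.1059, 0.2923]
tool_rot: [-3.141, 0.0, 1.55]
contact_force: [-0.2, -0.5, 0.2]
opening: 0.0601
grip_force: 0.0
```

```bash
python3 - <<'E'
from h import *
s=observe();print(s["tool_pos"],s["tool_rot"],s["time"],s["qpos"],s["contact_force"])
print(move([.5512,-.1048,.233],[np.pi,0,np.pi/2-.018]))
E
```

```text
[ 0.55018351 -0.10591828  0.2923255 ] [-3.14128756e+00  3.82700018e-04  1.55017096e+00] 3.1 [-3.26764828e-01  4.06947355e-01  1.42477611e+00 -4.72840250e-04
  1.31004479e+00 -3.06017465e-01] [-0.16424064 -0.53583863  0.17192435]
(array([ 1.2,  1. , 59.3]), array([-0.02,  0.02, -0.15]))
```

Request:
arm_command(series=[{"x": 1,"y": 1,"z": 30,"rx": 0,"ry": 0,"rz": 0},{"x": 1,"y": 1,"z": 50,"rx": 0,"ry": 0,"rz": 0},{"x": 1,"y": 1,"z": 59,"rx": 0,"ry": 0,"rz": 0},{"x": 1,"y": 1,"z": 59,"rx": 0,"ry": 0,"rz": 0},{"x": 1,"y": 1,"z": 59,"rx": 0,"ry": 0,"rz": 0}])

```text
time: 3.6
tool_pos: [0.5522, -0.1044, 0.2342]
tool_rot: [3.14, 0.001, 1.551]
contact_force: [-0.3, -1.0, 0.1]
opening: 0.0597
grip_force: 0.0
```

Request:
arm_command(series=[{"x": 0,"y": 0,"z": 0,"rx": 0,"ry": 0,"rz": 0},{"x": 0,"y": 0,"z": 0,"rx": 0,"ry": 0,"rz": 0},{"x": 0,"y": 0,"z": 0,"rx": 0,"ry": 0,"rz": 0},{"x": 0,"y": 0,"z": 0,"rx": 0,"ry": 0,"rz": 0},{"x": 0,"y": 0,"z": 0,"rx": 0,"ry": 0,"rz": 0},{"x": 0,"y": 0,"z": 0,"rx": 0,"ry": 0,"rz": 0}], hand=0, squeeze=40)

```text
time: 4.2
tool_pos: [0.5521, -0.1036, 0.2332]
tool_rot: [3.142, 0.0, 1.552]
contact_force: [0.4, -0.5, 0.7]
opening: 0.0164
grip_force: 0.0
```

Request:
arm_command(series=[{"x": 0,"y": 0,"z": 0,"rx": 0,"ry": 0,"rz": 0},{"x": 0,"y": 0,"z": 0,"rx": 0,"ry": 0,"rz": 0},{"x": 0,"y": 0,"z": 0,"rx": 0,"ry": 0,"rz": 0},{"x": 0,"y": 0,"z": -4,"rx": 0,"ry": 0,"rz": 0},{"x": 0,"y": 0,"z": -15,"rx": 0,"ry": 0,"rz": 0},{"x": 0,"y": 0,"z": -30,"rx": 0,"ry": 0,"rz": 0},{"x": 0,"y": 0,"z": -48,"rx": 0,"ry": 0,"rz": 0},{"x": 0,"y": 0,"z": -64,"rx": 0,"ry": 0,"rz": 0},{"x": 0,"y": 0,"z": -75,"rx": 0,"ry": 0,"rz": 0},{"x": 0,"y": 0,"z": -75,"rx": 0,"ry": 0,"rz": 0}])

```text
time: 5.2
tool_pos: [0.5526, -0.1037, 0.31]
tool_rot: [3.138, 0.001, 1.552]
contact_force: [1.0, 0.7, -6.6]
opening: 0.0138
grip_force: 40.0
```

Request:
arm_command(series=[{"x": -8,"y": 0,"z": 0,"rx": 0,"ry": 0,"rz": 0},{"x": -25,"y": 1,"z": 0,"rx": 0,"ry": 0,"rz": 0},{"x": -50,"y": 1,"z": 0,"rx": 0,"ry": 0,"rz": 0},{"x": -80,"y": 2,"z": 0,"rx": 0,"ry": 0,"rz": 0},{"x": -110,"y": 3,"z": 0,"rx": 0,"ry": 0,"rz": 0},{"x": -140,"y": 3,"z": 0,"rx": 0,"ry": 0,"rz": 0},{"x": -170,"y": 4,"z": 0,"rx": 0,"ry": 0,"rz": 0},{"x": -200,"y": 4,"z": 0,"rx": 0,"ry": 0,"rz": 0},{"x": -230,"y": 5,"z": 0,"rx": 0,"ry": 0,"rz": 0},{"x": -260,"y": 6,"z": 0,"rx": 0,"ry": 0,"rz": 0},{"x": -285,"y": 6,"z": 0,"rx": 0,"ry": 0,"rz": 0},{"x": -303,"y": 6,"z": 0,"rx": 0,"ry": 0,"rz": 0},{"x": -313,"y": 7,"z": 0,"rx": 0,"ry": 0,"rz": 0},{"x": -313,"y": 7,"z": 0,"rx": 0,"ry": 0,"rz": 0},{"x": -313,"y": 7,"z": 0,"rx": 0,"ry": 0,"rz": 0}])

```text
time: 6.7
tool_pos: [0.553, -0.4165, 0.3075]
tool_rot: [-3.141, -0.001, 1.552]
contact_force: [0.1, -0.1, -6.8]
opening: 0.014
grip_force: 40.0
```

Request:
arm_command(series=[{"x": -1,"y": 0,"z": 12,"rx": 0,"ry": 0,"rz": 0},{"x": -1,"y": 0,"z": 35,"rx": 0,"ry": 0,"rz": 0},{"x": -1,"y": 0,"z": 60,"rx": 0,"ry": 0,"rz": 0},{"x": -1,"y": 0,"z": 85,"rx": 0,"ry": 0,"rz": 0},{"x": -1,"y": 0,"z": 105,"rx": 0,"ry": 0,"rz": 0},{"x": -1,"y": 0,"z": 117,"rx": 0,"ry": 0,"rz": 0},{"x": -1,"y": 0,"z": 122,"rx": 0,"ry": 0,"rz": 0},{"x": -1,"y": 0,"z": 125,"rx": 0,"ry": 0,"rz": 0},{"x": -1,"y": 0,"z": 127,"rx": 0,"ry": 0,"rz": 0},{"x": -1,"y": 0,"z": 128,"rx": 0,"ry": 0,"rz": 0},{"x": -1,"y": 0,"z": 128,"rx": 0,"ry": 0,"rz": 0}])

```text
time: 7.8
tool_pos: [0.5532, -0.4179, 0.1809]
tool_rot: [3.141, 0.001, 1.552]
contact_force: [0.0, 0.1, -5.9]
opening: 0.0133
grip_force: 40.0
```

Request:
arm_command(series=[{"x": 0,"y": 0,"z": 1,"rx": 0,"ry": 0,"rz": 0},{"x": 0,"y": 0,"z": 2,"rx": 0,"ry": 0,"rz": 0},{"x": 0,"y": 0,"z": 2,"rx": 0,"ry": 0,"rz": 0}])

```text
time: 8.1
tool_pos: [0.5532, -0.4179, 0.1791]
tool_rot: [3.141, 0.001, 1.552]
contact_force: [-0.7, 0.7, -1.8]
opening: 0.0135
grip_force: 40.0
```

Request:
arm_command(series=[{"x": 0,"y": 0,"z": 0,"rx": 0,"ry": 0,"rz": 0},{"x": 0,"y": 0,"z": 0,"rx": 0,"ry": 0,"rz": 0},{"x": 0,"y": 0,"z": 0,"rx": 0,"ry": 0,"rz": 0},{"x": 0,"y": 0,"z": -10,"rx": 0,"ry": 0,"rz": 0},{"x": 0,"y": 0,"z": -35,"rx": 0,"ry": 0,"rz": 0},{"x": 0,"y": 0,"z": -75,"rx": 0,"ry": 0,"rz": 0},{"x": 0,"y": 0,"z": -120,"rx": 0,"ry": 0,"rz": 0},{"x": 0,"y": 0,"z": -120,"rx": 0,"ry": 0,"rz": 0}], hand=65)

```text
time: 8.9
tool_pos: [0.5546, -0.419, 0.3075]
tool_rot: [3.131, 0.01, 1.552]
contact_force: [-0.4, 0.2, 0.2]
opening: 0.0647
grip_force: 0.0
```

```bash
sed -i 's/(p\[...,1\]>90)/(p[...,1]>60)\&(p[...,2]<215)/' fit.py; cat > m2.py <<'E'
from fit import *
np.set_printoptions(precision=4,suppress=True)
ct,cs=read_camera("top"),read_camera("side")
for c in (ct,cs): print("pallet",fit_pallet(c))
print("canister",[(np.round(d["point"],4),round(d["confidence"],2)) for c in(ct,cs) for d in mark_of(c,"canister")[:2]])
s=observe();print(s["time"],s["tool_pos"],s["tool_rot"])
a=ct["pixels"][140:265,290:480]; b=cs["pixels"][110:220,200:400]
cv2.imwrite("pics/z2.png",np.vstack([cv2.resize(a,(600,340),interpolation=cv2.INTER_CUBIC),cv2.resize(b,(600,260),interpolation=cv2.INTER_CUBIC)]))
E
python3 m2.py
```

```text
pallet (array([ 0.5556, -0.1496, -0.0464]), 507, np.float64(0.0024522874116626875))
pallet (array([ 0.5537, -0.1477, -0.0567]), 46, np.float64(0.0027122081579663494))
canister [(array([ 0.5501, -0.419 ,  0.0054]), 0.58), (array([ 0.5512, -0.4173,  0.0098]), 0.89)]
9.1 [ 0.5528 -0.4174  0.2974] [-3.1403 -0.0011  1.552 ]
```

View pics/z2.png

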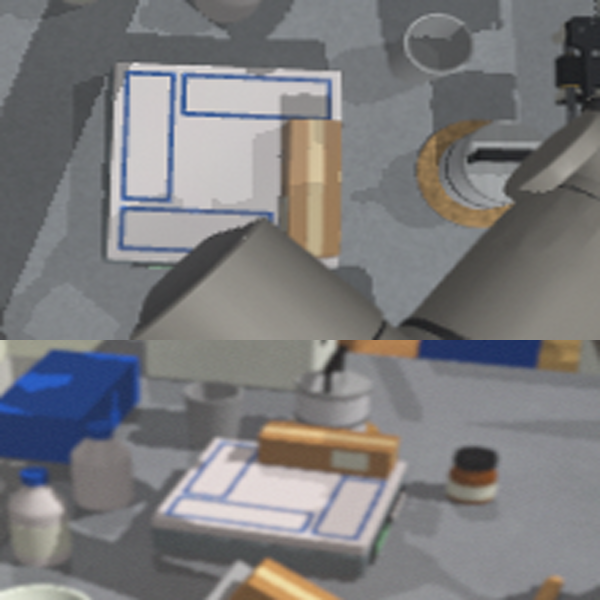

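The canister stands on the mat (top picture about 490,160) and all three empty outlines are clear. Next, the approach to rack carton 1.

```bash
cat >> h.py <<'E'
C={1:(.4704,.1735,.0738,-.106),2:(.4825,.2798,.0722,-.106),3:(.4950,.3990,.0712,-.106)}
def grasp(n,up=0,h=.079):
    x,y,z,w=C[n]; M=R.from_euler("xyz",[0,-np.pi/6,w]); T=M*R.from_euler("y",np.pi)
    return np.array([x,y,z])+M.apply([0,0,h+up]), T.as_euler("xyz")
E
python3 - <<'E'
from h import *
np.set_printoptions(precision=4,suppress=True)
g=grasp(1,.09);print(g,move(*g))
E
```

```text
(array([0.3864, 0.1824, 0.2202]), array([3.1416, 0.5236, 3.0356])) (array([ 596.5, -177.6,   78.1]), array([-22.23, -24.35, -82.9 ]))
```

Request:
arm_command(series=[{"x": 300,"y": -89,"z": 10,"rx": -11,"ry": -12,"rz": -41},{"x": 300,"y": -89,"z": 10,"rx": -11,"ry": -12,"rz": -41},{"x": 300,"y": -89,"z": 10,"rx": -11,"ry": -12,"rz": -41},{"x": 300,"y": -89,"z": 10,"rx": -11,"ry": -12,"rz": -41},{"x": 300,"y": -89,"z": 10,"rx": -11,"ry": -12,"rz": -41},{"x": 300,"y": -89,"z": 10,"rx": -11,"ry": -12,"rz": -41},{"x": 596,"y": -178,"z": 78,"rx": -22.2,"ry": -24.4,"rz": -82.9},{"x": 596,"y": -178,"z": 78,"rx": -22.2,"ry": -24.4,"rz": -82.9},{"x": 596,"y": -178,"z": 78,"rx": -22.2,"ry": -24.4,"rz": -82.9},{"x": 596,"y": -178,"z": 78,"rx": -22.2,"ry": -24.4,"rz": -82.9},{"x": 596,"y": -178,"z": 78,"rx": -22.2,"ry": -24.4,"rz": -82.9},{"x": 596,"y": -178,"z": 78,"rx": -22.2,"ry": -24.4,"rz": -82.9},{"x": 596,"y": -178,"z": 78,"rx": -22.2,"ry": -24.4,"rz": -82.9},{"x": 596,"y": -178,"z": 78,"rx": -22.2,"ry": -24.4,"rz": -82.9},{"x": 596,"y": -178,"z": 78,"rx": -22.2,"ry": -24.4,"rz": -82.9},{"x": 596,"y": -178,"z": 78,"rx": -22.2,"ry": -24.4,"rz": -82.9}], hand=72)

```text
time: 10.7
tool_pos: [0.3863, 0.1808, 0.2198]
tool_rot: [-3.138, 0.524, 3.036]
contact_force: [0.8, 0.0, 0.2]
opening: 0.072
grip_force: 0.0
```

```bash
cat > m3.py <<'E'
from fit import *
np.set_printoptions(precision=4,suppress=True)
ct,cs=read_camera("top"),read_camera("side")
for n,c in (("top",ct),("side",cs)):
    p=c["pixels"].astype(int); h=cv2.cvtColor(c["pixels"],cv2.COLOR_BGR2HSV)
    m=(p[...,0]-p[...,2]>25); v,u=np.nonzero(m); X=ray(np.c_[u,v],c,.06)[:,:2]
    k=np.linalg.norm(X-[.556,-.147],axis=1)<.15; X=X[k]; T=cKDTree(MODEL)
    W=(p[v,u,0]-p[v,u,2])[k]
    def f(q):
        Cc,S=np.cos(q[2]),np.sin(q[2]); Y=(X-q[:2])@np.array([[Cc,-S],[S,Cc]]); return T.query(Y)[0]*np.sqrt(W/W.max())
    q=np.array([.556,-.147,-.05])
    for it in range(4):
        r=least_squares(f,q,loss="cauchy",f_scale=.002); q=r.x
    print(n,len(X),q,np.percentile(f(q),[25,50,75,90]))
    for (qn,P) in (("laid",hull((.524,-.222,.06,-.05),0).mean(0)),):
        L=[(np.linalg.norm(np.argwhere(d["pixels"])[:,::-1].mean(0)-proj(P,c)[0]),d["pixels"].astype(np.float32)) for d in trace(c,"carton_laid")]
        print(sorted(round(x[0],1) for x in L)[:2])
        e,mk=min(L,key=lambda t:t[0])
        if e<15: print("laid",fit_carton([(c,mk)],(.524,-.222,.06,-.05),0,(0,1,3)))
s=observe();print(s["time"],s["tool_pos"],s["tool_rot"],s["qpos"])
print("down",move(*grasp(1)))
a=ct["pixels"][170:270,150:290];b=cs["pixels"][190:330,200:400]
cv2.imwrite("pics/z3.png",np.vstack([cv2.resize(a,(420,300),interpolation=cv2.INTER_CUBIC),cv2.resize(b,(420,294),interpolation=cv2.INTER_CUBIC)]))
E
python3 m3.py
```

```text
top 679 [ 0.556  -0.1494 -0.0451] [0.0007 0.0019 0.0028 0.0031]
[np.float64(1.5), np.float64(33.3)]
laid (array([ 0.5249, -0.2261,  0.06  , -0.0551]), np.float64(0.06124497950077057))
side 244 [ 0.5535 -0.1495 -0.0602] [0.001  0.0021 0.0029 0.0037]
[np.float64(1.3)]
laid (array([ 0.5215, -0.2231,  0.06  , -0.0133]), np.float64(0.06749710440635681))
10.9 [0.3868 0.1804 0.2203] [-3.1395  0.5255  3.0338] [ 0.4039  0.1245  2.1706 -0.6039  0.4509 -0.5627]
down (array([ 0.8,  2.2, 89.8]), array([-0.17,  0.11, -0.09]))
```

View pics/z3.png

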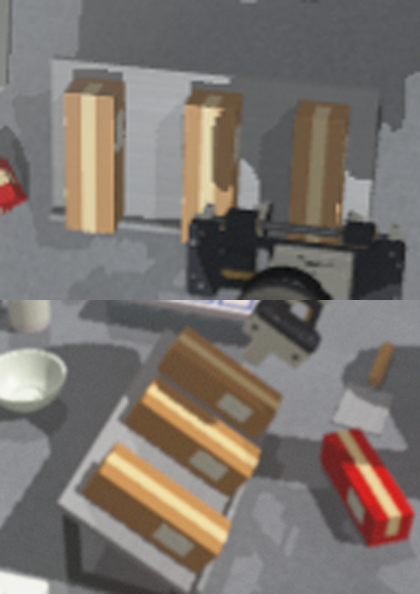

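Request:
arm_command(series=[{"x": 1,"y": 2,"z": 20,"rx": 0,"ry": 0,"rz": 0},{"x": 1,"y": 2,"z": 40,"rx": 0,"ry": 0,"rz": 0},{"x": 1,"y": 2,"z": 45,"rx": 0,"ry": 0,"rz": 0},{"x": 1,"y": 2,"z": 45,"rx": 0,"ry": 0,"rz": 0}])

```text
time: 11.3
tool_pos: [0.4083, 0.1803, 0.1803]
tool_rot: [-3.138, 0.524, 3.035]
contact_force: [-0.7, 0.3, -0.6]
opening: 0.0721
grip_force: 0.0
```

```bash
python3 - <<'E'
from h import *
s=observe();print(s["qpos"],s["tool_pos"],s["contact_force"]);print("down",move(*grasp(1)))
E
```

```text
[ 0.37833417  0.23740109  2.18365597 -0.77770389  0.34314013 -0.39506628] [0.40825721 0.18032592 0.18028286] [-0.73706748  0.3331407  -0.60557426]
down (array([-0.9, -0.1, 44.5]), array([-0.2 ,  0.02, -0.01]))
```

Full 30° tilt runs into the wrist limits (q5 0.34, q4 −0.78). I'll grip at 15° tilt and lay the cartons with the tool leaning 15° the other way.

```bash
cat >> h.py <<'E'
TILT=np.radians(15)
def grasp(n,up=0,hg=.030):
    x,y,z,w=C[n]; M=R.from_euler("xyz",[0,-np.pi/6,w]); T=R.from_euler("z",w)*R.from_euler("y",-np.pi/6+TILT)*R.from_euler("y",np.pi)
    return np.array([x,y,z])+M.apply([0,0,hg])+T.apply([0,0,-.047-up]), T.as_euler("xyz")
E
python3 - <<'E'
from h import *
np.set_printoptions(precision=4,suppress=True)
for u in (.06,0): g=grasp(1,u);print(g,move(*g),"then",move(*grasp(1),base=g))
E
```

```text
(array([0.4279, 0.178 , 0.2031]), array([3.1416, 0.2618, 3.0356])) (array([-28.6,  -0.2,  -9.9]), array([-0.2 , 15.02, -0.04])) then (array([-0., -0., 60.]), array([0., 0., 0.]))
(array([0.4434, 0.1764, 0.1452]), array([3.1416, 0.2618, 3.0356])) (array([-13. ,  -0. ,  48.1]), array([-0.2 , 15.02, -0.04])) then (array([0., 0., 0.]), array([0., 0., 0.]))
```

Request:
arm_command(series=[{"x": -29,"y": 0,"z": -10,"rx": 0,"ry": 8,"rz": 0},{"x": -29,"y": 0,"z": -10,"rx": 0,"ry": 15,"rz": 0},{"x": -29,"y": 0,"z": -10,"rx": 0,"ry": 15,"rz": 0},{"x": -29,"y": 0,"z": -10,"rx": 0,"ry": 15,"rz": 0}])

```text
time: 11.7
tool_pos: [0.4305, 0.1795, 0.2064]
tool_rot: [3.139, 0.267, 3.034]
contact_force: [0.5, -0.3, -0.5]
opening: 0.0717
grip_force: 0.0
```

Request:
arm_command(series=[{"x": 0,"y": 0,"z": 20,"rx": 0,"ry": 0,"rz": 0},{"x": 0,"y": 0,"z": 40,"rx": 0,"ry": 0,"rz": 0},{"x": 0,"y": 0,"z": 55,"rx": 0,"ry": 0,"rz": 0},{"x": 0,"y": 0,"z": 60,"rx": 0,"ry": 0,"rz": 0},{"x": 0,"y": 0,"z": 60,"rx": 0,"ry": 0,"rz": 0}])

```text
time: 12.2
tool_pos: [0.4429, 0.1771, 0.1456]
tool_rot: [-3.138, 0.263, 3.036]
contact_force: [-0.3, 0.2, 0.7]
opening: 0.0717
grip_force: 0.0
```

Request:
arm_command(series=[{"x": 0,"y": 0,"z": 0,"rx": 0,"ry": 0,"rz": 0},{"x": 0,"y": 0,"z": 0,"rx": 0,"ry": 0,"rz": 0},{"x": 0,"y": 0,"z": 0,"rx": 0,"ry": 0,"rz": 0},{"x": 0,"y": 0,"z": 0,"rx": 0,"ry": 0,"rz": 0},{"x": 0,"y": 0,"z": 0,"rx": 0,"ry": 0,"rz": 0}], hand=40, squeeze=45)

```text
time: 12.7
tool_pos: [0.4437, 0.1773, 0.1466]
tool_rot: [-3.14, 0.264, 3.036]
contact_force: [-3.0, -0.8, 6.1]
opening: 0.0498
grip_force: 45.0
```

```bash
python3 - <<'E'
from h import *
s=observe();print(s["qpos"],s["tool_pos"],s["tool_rot"],s["contact_force"],s["opening"],s["grip_force"]);print("res",move(*grasp(1)))
E
```

```text
[ 0.27194554  0.36900065  2.00141035 -0.19405261  0.53350348 -1.03737093] [0.44368189 0.1773221  0.14661076] [-3.13979247  0.26445145  3.03582942] [-3.03268121 -0.76937434  6.14415532] 0.04983620817988498 44.9996280670166
res (array([ 0.6, -1. ,  1.3]), array([-0.1 ,  0.15,  0.01]))
```

```bash
cat > m4.py <<'E'
from fit import *
from scipy.ndimage import map_coordinates,gaussian_filter
np.set_printoptions(precision=4,suppress=True)
cams={n:read_camera(n) for n in("top","side")}
MB=np.vstack([rect(*PL[k]) for k in "bcd"])
def pts(q):
    Cc,S=np.cos(q[2]),np.sin(q[2]); return np.c_[MB@np.array([[Cc,S],[-S,Cc]])+q[:2],np.full(len(MB),.06)]
I={}
for n,c in cams.items():
    p=c["pixels"].astype(float); I[n]=gaussian_filter(np.clip(p[...,0]-p[...,2]-5,0,60),.8)
def sc(q,names):
    return -sum(map_coordinates(I[n],proj(pts(q),cams[n])[:,::-1].T,order=1).mean() for n in names)
for names in (["top"],["side"],["top","side"]):
    best=None
    for dx in(-.004,0,.004):
        for dy in (-.004,0,.004):
            r=minimize(lambda d:sc(np.array([.5555+dx,-.147+dy,-.05])+d*np.array([.004,.004,.03]),names),np.zeros(3),method="Nelder-Mead",options=dict(initial_simplex=np.vstack([-np.ones(3)*.5,np.eye(3)])))
            q=np.array([.5555+dx,-.147+dy,-.05])+r.x*np.array([.004,.004,.03])
            if best is None or r.fun<best[1]: best=(q,r.fun)
    print(names,best)
q=best[0]; out=[]
for n,(y,x,h,w) in {"top":(150,305,100,130),"side":(130,230,80,130)}.items():
    k=5;a=cv2.resize(cams[n]["pixels"][y:y+h,x:x+w],None,fx=k,fy=k,interpolation=cv2.INTER_NEAREST)
    for u in ((proj(pts(q),cams[n])-[x,y]+.5)*k): cv2.circle(a,tuple(u.round().astype(int).tolist()),1,(0,0,255),-1)
    out.append(a[:300] if n=="side" else a[:300*2])
im=np.vstack(out);cv2.imwrite("pics/z4.png",cv2.resize(im,None,fx=min(1,590/im.shape[0]),fy=min(1,590/im.shape[0])))
E
python3 m4.py
```

```text
['top'] (array([ 0.5561, -0.1494, -0.0436]), np.float64(-27.21598857060152))
['side'] (array([ 0.5528, -0.1503, -0.0309]), np.float64(-12.527612867260217))
['top', 'side'] (array([ 0.5554, -0.1494, -0.0436]), np.float64(-38.91093192968878))
```

View pics/z4.png

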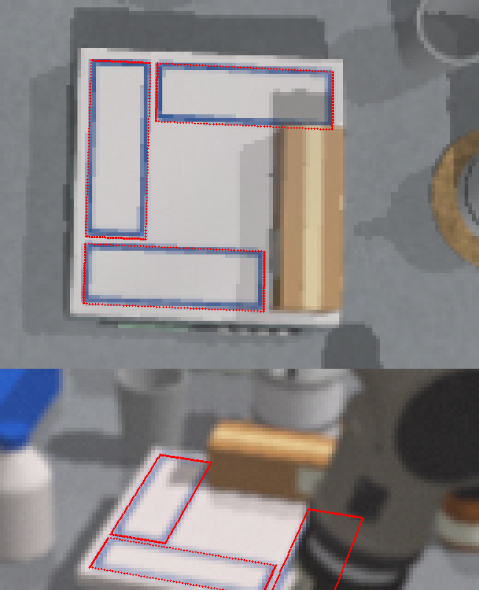

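Request:
arm_command(series=[{"x": -1,"y": 0,"z": -5,"rx": 0,"ry": 0,"rz": 0},{"x": -5,"y": 0,"z": -20,"rx": 0,"ry": 0,"rz": 0},{"x": -11,"y": 0,"z": -40,"rx": 0,"ry": 0,"rz": 0},{"x": -19,"y": 0,"z": -70,"rx": 0,"ry": 0,"rz": 0},{"x": -26,"y": 0,"z": -97,"rx": 0,"ry": 0,"rz": 0},{"x": -26,"y": 0,"z": -97,"rx": 0,"ry": 0,"rz": 0}])

```text
time: 13.4
tool_pos: [0.4449, 0.178, 0.2499]
tool_rot: [3.141, 0.27, 3.035]
contact_force: [0.3, -0.1, -3.9]
opening: 0.0502
grip_force: 45.0
```

```bash
cat > m5.py <<'E'
exec(open("m4.py").read().split("for names in")[0])
for ins in (0,2,3,4,5):
    MB=np.vstack([(lambda P,c:(P-c)*(1-np.array([ins/150,ins/50] if not v[2] else [ins/50,ins/150]))+c)(rect(*v),np.array(v[:2])/1000) for v in (PL[k] for k in "bcd")])
    for names in (["top"],["side"]):
        best=None
        for dx in(-.003,.003):
            for dy in (-.003,.003):
                q0=np.array([.5555+dx,-.147+dy,-.05]);sca=np.array([.004,.004,.03])
                r=minimize(lambda d:sc(q0+d*sca,names),np.zeros(3),method="Nelder-Mead",options=dict(initial_simplex=np.vstack([-np.ones(3)*.5,np.eye(3)])))
                if best is None or r.fun<best[1]: best=(q0+r.x*sca,r.fun)
        print(ins,names,best[0],round(best[1],2))
E
python3 m5.py
```

```text
0 ['top'] [ 0.5561 -0.1494 -0.0434] -27.08
0 ['side'] [ 0.5528 -0.151  -0.0225] -9.17
2 ['top'] [ 0.5566 -0.1493 -0.0396] -32.37
2 ['side'] [ 0.5534 -0.1504 -0.0282] -9.61
3 ['top'] [ 0.5566 -0.1492 -0.0403] -34.33
3 ['side'] [ 0.5536 -0.1501 -0.03  ] -9.75
4 ['top'] [ 0.5564 -0.1493 -0.0442] -35.63
4 ['side'] [ 0.5539 -0.1496 -0.0326] -9.82
5 ['top'] [ 0.5562 -0.1494 -0.0468] -36.25
5 ['side'] [ 0.5541 -0.1492 -0.0361] -9.81
```

```bash
cat >> h.py <<'E'
PAL=np.array([.5555,-.149,-.044])
OFF={'a':(-28,-78,0),'b':(-78,28,1),'c':(28,78,0),'d':(78,-28,1)}
def rel(n,pos,rot):  # carton underside centre in tool frame at the grip (y centred)
    o=R.from_euler("xyz",rot).inv().apply(np.array(C[n][:3])-pos); o[1]=0; return o
def place(k,o,up=0,dxy=(0,0)):
    a,b,t=OFF[k]; c,s=np.cos(PAL[2]),np.sin(PAL[2])
    P=np.array([PAL[0]+(a*c-b*s)/1000+dxy[0],PAL[1]+(a*s+b*c)/1000+dxy[1],.06+up])
    T=R.from_euler("z",PAL[2]-t*np.pi/2)*R.from_euler("y",TILT)*R.from_euler("y",np.pi)
    return P-T.apply(o), T.as_euler("xyz")
E
python3 - <<'E'
from h import *
np.set_printoptions(precision=4,suppress=True)
o=rel(1,np.array([.4437,.1773,.1466]),[-3.14,.264,3.036]);print("o",o,rel(1,*grasp(1)))
a=place('c',o,.08);b=place('c',o,0.003);print(a,b);print("above",move(*a));print("down",move(*b,base=a))
E
```

```text
o [-0.007   0.      0.0773] [-0.0078  0.      0.076 ]
(array([ 0.6001, -0.0729,  0.2165]), array([ 3.1416, -0.2618,  3.0976])) (array([ 0.6001, -0.0729,  0.1395]), array([ 3.1416, -0.2618,  3.0976]))
above (array([-168.7, -232.1,   76.6]), array([-0.12, 30.06, -3.62]))
down (array([-19.9,  -0. ,  74.4]), array([0., 0., 0.]))
```

Request:
arm_command(series=[{"x": -5,"y": -7,"z": 2,"rx": 0,"ry": 1,"rz": 0},{"x": -17,"y": -23,"z": 8,"rx": 0,"ry": 3,"rz": -0.4},{"x": -34,"y": -46,"z": 15,"rx": 0,"ry": 6,"rz": -0.7},{"x": -51,"y": -70,"z": 23,"rx": 0,"ry": 9,"rz": -1},{"x": -68,"y": -93,"z": 31,"rx": 0,"ry": 12,"rz": -1.4},{"x": -84,"y": -116,"z": 38,"rx": 0,"ry": 15,"rz": -1.8},{"x": -101,"y": -139,"z": 46,"rx": 0,"ry": 18,"rz": -2.2},{"x": -118,"y": -162,"z": 54,"rx": 0,"ry": 21,"rz": -2.5},{"x": -135,"y": -186,"z": 61,"rx": 0,"ry": 24,"rz": -2.9},{"x": -152,"y": -209,"z": 69,"rx": 0,"ry": 27,"rz": -3.2},{"x": -164,"y": -225,"z": 74,"rx": 0,"ry": 29,"rz": -3.5},{"x": -169,"y": -232,"z": 77,"rx": -0.1,"ry": 30,"rz": -3.6},{"x": -169,"y": -232,"z": 77,"rx": -0.1,"ry": 30,"rz": -3.6},{"x": -169,"y": -232,"z": 77,"rx": -0.1,"ry": 30,"rz": -3.6}])

```text
time: 14.9
tool_pos: [0.6004, -0.0723, 0.2146]
tool_rot: [3.141, -0.263, 3.097]
contact_force: [-0.2, -0.4, -3.7]
opening: 0.0502
grip_force: 45.0
```

```bash
python3 - <<'E'
from h import *
np.set_printoptions(precision=4,suppress=True)
o=np.array([-.007,0,.0773])
s=observe();print(s["time"],s["tool_pos"],s["tool_rot"],s["qpos"],s["contact_force"],s["opening"])
print("above",move(*place('c',o,.08)));print("down",move(*place('c',o,.003)))
E
```

```text
14.9 [ 0.6004 -0.0723  0.2146] [ 3.1411 -0.2631  3.0972] [-0.2269  0.6788  1.197  -0.0468  1.5249 -1.745 ] [-0.1799 -0.431  -3.6683] 0.0502014053060191
above (array([ 0.7, -0.6, -1.7]), array([ 0.03, -0.08, -0.02]))
down (array([-19.3,  -0.6,  72.6]), array([ 0.03, -0.08, -0.02]))
```

Request:
arm_command(series=[{"x": -4,"y": 0,"z": 15,"rx": 0,"ry": 0,"rz": 0},{"x": -10,"y": 0,"z": 37,"rx": 0,"ry": 0,"rz": 0},{"x": -15,"y": 0,"z": 57,"rx": 0,"ry": 0,"rz": 0},{"x": -18,"y": 0,"z": 68,"rx": 0,"ry": 0,"rz": 0},{"x": -19,"y": 0,"z": 72,"rx": 0,"ry": 0,"rz": 0},{"x": -19,"y": 0,"z": 73,"rx": 0,"ry": 0,"rz": 0},{"x": -19,"y": 0,"z": 73,"rx": 0,"ry": 0,"rz": 0}])

```text
time: 15.6
tool_pos: [0.601, -0.0726, 0.142]
tool_rot: [-3.141, -0.259, 3.097]
contact_force: [0.4, -0.1, -2.8]
opening: 0.0498
grip_force: 45.0
```

```bash
cat > m6.py <<'E'
from fit import *
import sys
np.set_printoptions(precision=4,suppress=True)
k=sys.argv[1]; a,b,t=PL[k]; s_,c_=np.sin(PAL[2]),np.cos(PAL[2])
P=np.array([PAL[0]+(a*c_-b*s_)/1000,PAL[1]+(a*s_+b*c_)/1000,.06]); yaw=PAL[2]-t*np.pi/2
print("want",P,yaw)
for n in("top","side"):
    c=read_camera(n); L=[(np.linalg.norm(np.argwhere(d["pixels"])[:,::-1].mean(0)-proj(P+[0,0,.022],c)[0]),d["pixels"].astype(np.float32)) for d in trace(c,"carton_1")]
    e,m=min(L,key=lambda z:z[0],default=(99,None))
    if e<12: print(n,round(e,1),int(m.sum()),"exp",int(mask_of([*P,yaw],0,c).sum()),fit_carton([(c,m)],[*P,yaw],0,(0,1,3)))
    else: print(n,"none",e)
    if len(sys.argv)>2: cv2.imwrite(f"pics/{sys.argv[2]}_{n}.png",cv2.resize(c["pixels"][110:260,190:410],(660,450),interpolation=cv2.INTER_CUBIC))
s=observe();print(s["time"],s["tool_pos"],s["contact_force"],s["torque"])
E
python3 m6.py c z5
```

```text
want [ 0.5869 -0.0723  0.06  ] -0.044
top none 122.40498306641429
side 5.3 712 exp 1059 (array([ 0.5853, -0.0761,  0.06  ,  0.0065]), np.float64(0.5077247023582458))
15.8 [ 0.601  -0.0728  0.1419] [-0.4849 -0.6601 -2.9237] [ 0.0865 -0.4517 -0.0412]
```

View pics/z5_side.png

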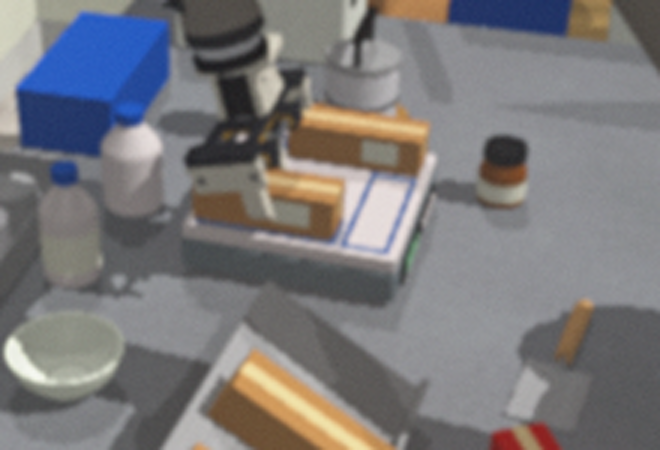

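The side view shows the carton over outline c (265,205), nearly down and well aligned, with the fingers clear of the bottles.

Request:
arm_command(series=[{"x": 0,"y": 0,"z": 1,"rx": 0,"ry": 0,"rz": 0},{"x": -0.5,"y": 0,"z": 2,"rx": 0,"ry": 0,"rz": 0},{"x": -0.5,"y": 0,"z": 2,"rx": 0,"ry": 0,"rz": 0}])

```text
time: 16.1
tool_pos: [0.6005, -0.0727, 0.1389]
tool_rot: [-3.141, -0.261, 3.097]
contact_force: [0.2, -0.2, -3.2]
opening: 0.0495
grip_force: 45.0
```

Request:
arm_command(series=[{"x": 0,"y": 0,"z": 1,"rx": 0,"ry": 0,"rz": 0},{"x": -0.5,"y": 0,"z": 2,"rx": 0,"ry": 0,"rz": 0},{"x": -0.5,"y": 0,"z": 2,"rx": 0,"ry": 0,"rz": 0}])

```text
time: 16.4
tool_pos: [0.6004, -0.0727, 0.1379]
tool_rot: [-3.141, -0.261, 3.097]
contact_force: [-3.4, 0.6, 4.2]
opening: 0.0496
grip_force: 45.0
```

Request:
arm_command(series=[{"x": 0,"y": 0,"z": 0,"rx": 0,"ry": 0,"rz": 0},{"x": 0,"y": 0,"z": 0,"rx": 0,"ry": 0,"rz": 0},{"x": 0,"y": 0,"z": 0,"rx": 0,"ry": 0,"rz": 0},{"x": 0,"y": 0,"z": -10,"rx": 0,"ry": 0,"rz": 0},{"x": 0,"y": 0,"z": -40,"rx": 0,"ry": 0,"rz": 0},{"x": 0,"y": 0,"z": -80,"rx": 0,"ry": 0,"rz": 0},{"x": 0,"y": 0,"z": -80,"rx": 0,"ry": 0,"rz": 0}], hand=70)

```text
time: 17.1
tool_pos: [0.6241, -0.0741, 0.2206]
tool_rot: [-3.139, -0.249, 3.097]
contact_force: [-0.3, 0.6, 0.6]
opening: 0.0697
grip_force: 0.0
```

```bash
python3 - <<'E'
from h import *
np.set_printoptions(precision=4,suppress=True)
s=observe();print(s["time"],s["tool_pos"],s["tool_rot"])
for u in (.07,): g=grasp(2,u);print(g,move(*g))
E
```

```text
17.1 [ 0.6241 -0.0741  0.2206] [-3.1392 -0.2489  3.097 ]
(array([0.4375, 0.2846, 0.2112]), array([3.1416, 0.2618, 3.0356])) (array([193.9, 350.1,  58.1]), array([ -0.11, -29.25,   3.59]))
```

Request:
arm_command(series=[{"x": 194,"y": 350,"z": 10,"rx": -0.1,"ry": -29.3,"rz": 3.6},{"x": 194,"y": 350,"z": 10,"rx": -0.1,"ry": -29.3,"rz": 3.6},{"x": 194,"y": 350,"z": 10,"rx": -0.1,"ry": -29.3,"rz": 3.6},{"x": 194,"y": 350,"z": 10,"rx": -0.1,"ry": -29.3,"rz": 3.6},{"x": 194,"y": 350,"z": 10,"rx": -0.1,"ry": -29.3,"rz": 3.6},{"x": 194,"y": 350,"z": 10,"rx": -0.1,"ry": -29.3,"rz": 3.6},{"x": 194,"y": 350,"z": 10,"rx": -0.1,"ry": -29.3,"rz": 3.6},{"x": 194,"y": 350,"z": 10,"rx": -0.1,"ry": -29.3,"rz": 3.6},{"x": 194,"y": 350,"z": 30,"rx": -0.1,"ry": -29.3,"rz": 3.6},{"x": 194,"y": 350,"z": 58,"rx": -0.1,"ry": -29.3,"rz": 3.6},{"x": 194,"y": 350,"z": 58,"rx": -0.1,"ry": -29.3,"rz": 3.6},{"x": 194,"y": 350,"z": 58,"rx": -0.1,"ry": -29.3,"rz": 3.6}])

```text
time: 18.3
tool_pos: [0.4347, 0.2851, 0.2086]
tool_rot: [3.141, 0.251, 3.035]
contact_force: [0.3, 0.3, 1.2]
opening: 0.07
grip_force: 0.0
```

```bash
python3 m6.py c; python3 - <<'E'
from h import *
np.set_printoptions(precision=4,suppress=True)
s=observe();print(s["time"],s["tool_pos"],s["tool_rot"],s["qpos"])
print(move(*grasp(2)))
E
```

```text
want [ 0.5869 -0.0723  0.06  ] -0.044
top 0.8 962 exp 925 (array([ 0.5879, -0.0735,  0.06  , -0.0604]), np.float64(0.05931652709841728))
side 0.2 984 exp 1059 (array([ 0.5854, -0.0722,  0.06  , -0.0571]), np.float64(0.08066564798355103))
18.5 [0.4354 0.2849 0.2094] [0.5281 0.3083 0.5297] [ 0.1216  0.008  -0.032 ]
18.5 [0.4354 0.2849 0.2094] [3.139  0.2533 3.0337] [ 0.5011  0.3481  1.7954 -0.1987  0.7973 -0.8374]
(array([-3. , -0.3, 68.8]), array([ 0.12, -0.49, -0.11]))
```

Carton 1 lies within about 2 mm of outline c. Next, the second carton.

Request:
arm_command(series=[{"x": -1,"y": 0,"z": 20,"rx": 0,"ry": -0.5,"rz": 0},{"x": -2,"y": 0,"z": 42,"rx": 0,"ry": -0.5,"rz": 0},{"x": -3,"y": 0,"z": 60,"rx": 0,"ry": -0.5,"rz": 0},{"x": -3,"y": 0,"z": 68,"rx": 0,"ry": -0.5,"rz": 0},{"x": -3,"y": 0,"z": 69,"rx": 0,"ry": -0.5,"rz": 0},{"x": -3,"y": 0,"z": 69,"rx": 0,"ry": -0.5,"rz": 0}])

```text
time: 19.1
tool_pos: [0.4547, 0.283, 0.1427]
tool_rot: [3.14, 0.261, 3.034]
contact_force: [-0.2, -0.1, -0.5]
opening: 0.0704
grip_force: 0.0
```

Request:
arm_command(series=[{"x": 0,"y": 0,"z": 0,"rx": 0,"ry": 0,"rz": 0},{"x": 0,"y": 0,"z": 0,"rx": 0,"ry": 0,"rz": 0},{"x": 0,"y": 0,"z": 0,"rx": 0,"ry": 0,"rz": 0},{"x": 0,"y": 0,"z": 0,"rx": 0,"ry": 0,"rz": 0},{"x": 0,"y": 0,"z": 0,"rx": 0,"ry": 0,"rz": 0}], hand=40, squeeze=45)

```text
time: 19.6
tool_pos: [0.4544, 0.2832, 0.1426]
tool_rot: [3.14, 0.261, 3.035]
contact_force: [-3.3, 0.3, 6.9]
opening: 0.0497
grip_force: 45.0
```

```bash
python3 - <<'E'
from h import *
np.set_printoptions(precision=4,suppress=True)
s=observe();print(s["time"],s["tool_pos"],s["tool_rot"],s["contact_force"],s["opening"],s["grip_force"])
print(move(*grasp(2)),"o",rel(2,s["tool_pos"],s["tool_rot"]))
E
```

```text
19.6 [0.4544 0.2832 0.1426] [3.1398 0.2608 3.035 ] [-3.3436  0.2706  6.9443] 0.049701592007145905 44.9970281124115
(array([-1.3, -0.4, -0.7]), array([ 0.09, -0.06, -0.03])) o [-0.0092  0.      0.0753]
```

Request:
arm_command(series=[{"x": -1,"y": 0,"z": -5,"rx": 0,"ry": 0,"rz": 0},{"x": -5,"y": 0,"z": -20,"rx": 0,"ry": 0,"rz": 0},{"x": -11,"y": 0,"z": -40,"rx": 0,"ry": 0,"rz": 0},{"x": -19,"y": 0,"z": -70,"rx": 0,"ry": 0,"rz": 0},{"x": -26,"y": 0,"z": -97,"rx": 0,"ry": 0,"rz": 0},{"x": -26,"y": 0,"z": -97,"rx": 0,"ry": 0,"rz": 0}])

```text
time: 20.2
tool_pos: [0.4557, 0.2835, 0.2455]
tool_rot: [3.137, 0.265, 3.034]
contact_force: [0.5, 0.7, -4.6]
opening: 0.0501
grip_force: 45.0
```

```bash
python3 - <<'E'
from h import *
np.set_printoptions(precision=4,suppress=True)
s=observe();print(s["time"],s["tool_pos"],s["tool_rot"])
o=np.array([-.0092,0,.0765])
a=place('b',o,.09);b=place('b',o,0.005);print(a);print("above",move(*a));print("down",move(*b,base=a))
E
```

```text
20.2 [0.4557 0.2835 0.2455] [3.1369 0.265  3.0342]
(array([ 0.4783, -0.1285,  0.2263]), array([-3.1416, -0.2618,  1.5268]))
above (array([ -59.3, -407.3,   34.1]), array([ 0.35, 23.99, 87.26]))
down (array([-22. ,   0. ,  82.1]), array([0., 0., 0.]))
```

Request:
arm_command(series=[{"x": -1,"y": -8,"z": 1,"rx": 0,"ry": 0.5,"rz": 1.7},{"x": -4,"y": -29,"z": 2,"rx": 0,"ry": 1.7,"rz": 6.1},{"x": -8,"y": -57,"z": 5,"rx": 0,"ry": 3.4,"rz": 12.2},{"x": -12,"y": -86,"z": 7,"rx": 0.1,"ry": 5,"rz": 18.3},{"x": -17,"y": -114,"z": 10,"rx": 0.1,"ry": 6.7,"rz": 24.4},{"x": -21,"y": -143,"z": 12,"rx": 0.1,"ry": 8.4,"rz": 30.5},{"x": -25,"y": -171,"z": 14,"rx": 0.1,"ry": 10.1,"rz": 36.6},{"x": -29,"y": -200,"z": 17,"rx": 0.2,"ry": 11.8,"rz": 42.8},{"x": -33,"y": -228,"z": 19,"rx": 0.2,"ry": 13.4,"rz": 48.9},{"x": -37,"y": -257,"z": 21,"rx": 0.2,"ry": 15.1,"rz": 55},{"x": -42,"y": -285,"z": 24,"rx": 0.2,"ry": 16.8,"rz": 61.1},{"x": -46,"y": -314,"z": 26,"rx": 0.3,"ry": 18.5,"rz": 67.2},{"x": -50,"y": -342,"z": 29,"rx": 0.3,"ry": 20.2,"rz": 73.3},{"x": -54,"y": -371,"z": 31,"rx": 0.3,"ry": 21.8,"rz": 79.4},{"x": -58,"y": -395,"z": 33,"rx": 0.3,"ry": 23.3,"rz": 84.6},{"x": -59,"y": -407,"z": 34,"rx": 0.3,"ry": 24,"rz": 87.3},{"x": -59,"y": -407,"z": 34,"rx": 0.3,"ry": 24,"rz": 87.3},{"x": -59,"y": -407,"z": 34,"rx": 0.3,"ry": 24,"rz": 87.3}])

```text
time: 22.0
tool_pos: [0.476, -0.1283, 0.2231]
tool_rot: [-3.134, -0.261, 1.524]
contact_force: [-0.7, -0.1, -5.7]
opening: 0.0497
grip_force: 45.0
```

```bash
python3 - <<'E'
from h import *
np.set_printoptions(precision=4,suppress=True)
s=observe();print(s["time"],s["tool_pos"],s["tool_rot"],s["qpos"])
o=np.array([-.0092,0,.0765])
a=place('b',o,.09);b=place('b',o,0.004);print("above",move(*a));print("down",move(*b))
E
```

```text
22.0 [ 0.476  -0.1283  0.2231] [-3.1341 -0.2607  1.5243] [-0.5365  0.3975  1.6724  0.2414  1.2131 -0.5919]
above (array([ 0.8,  2.4, -3.1]), array([-0.39,  0.06, -0.14]))
down (array([-21.4,   3. ,  80. ]), array([-0.39,  0.06, -0.14]))
```

Request:
arm_command(series=[{"x": -4,"y": 1,"z": 15,"rx": -0.2,"ry": 0,"rz": 0},{"x": -10,"y": 2,"z": 38,"rx": -0.2,"ry": 0,"rz": 0},{"x": -16,"y": 2,"z": 60,"rx": -0.2,"ry": 0,"rz": 0},{"x": -20,"y": 2,"z": 74,"rx": -0.2,"ry": 0,"rz": 0},{"x": -21,"y": 2,"z": 78,"rx": -0.2,"ry": 0,"rz": 0},{"x": -21,"y": 2,"z": 79,"rx": -0.2,"ry": 0,"rz": 0},{"x": -21,"y": 2,"z": 79,"rx": -0.2,"ry": 0,"rz": 0}])

```text
time: 22.7
tool_pos: [0.4787, -0.1285, 0.1431]
tool_rot: [-3.141, -0.259, 1.526]
contact_force: [0.8, 0.6, -4.5]
opening: 0.05
grip_force: 45.0
```

```bash
python3 - <<'E'
from h import *
np.set_printoptions(precision=4,suppress=True)
s=observe();print(s["time"],s["tool_pos"],s["tool_rot"],s["contact_force"])
o=np.array([-.0092,0,.0765])
print("down",move(*place('b',o,0.0)))
E
```

```text
22.7 [ 0.4787 -0.1285  0.1431] [-3.1411 -0.2591  1.526 ] [ 0.7885  0.5773 -4.4811]
down (array([-1.8, -0.3,  6.6]), array([-0.02,  0.16, -0.05]))
```

Request:
arm_command(series=[{"x": -0.5,"y": 0,"z": 1,"rx": 0,"ry": 0,"rz": 0},{"x": -0.5,"y": 0,"z": 2,"rx": 0,"ry": 0,"rz": 0},{"x": -1,"y": 0,"z": 3,"rx": 0,"ry": 0,"rz": 0},{"x": -1,"y": 0,"z": 4,"rx": 0,"ry": 0,"rz": 0},{"x": -1,"y": 0,"z": 4,"rx": 0,"ry": 0,"rz": 0}])

```text
time: 23.2
tool_pos: [0.4783, -0.1289, 0.1383]
tool_rot: [-3.14, -0.26, 1.525]
contact_force: [1.1, 0.0, -4.0]
opening: 0.0497
grip_force: 45.0
```

Request:
arm_command(series=[{"x": 0,"y": 0,"z": 1,"rx": 0,"ry": 0,"rz": 0},{"x": -0.5,"y": 0,"z": 2,"rx": 0,"ry": 0,"rz": 0},{"x": -0.5,"y": 0,"z": 2,"rx": 0,"ry": 0,"rz": 0}])

```text
time: 23.5
tool_pos: [0.4783, -0.1288, 0.1362]
tool_rot: [-3.14, -0.26, 1.525]
contact_force: [-0.6, -0.3, -4.5]
opening: 0.0495
grip_force: 45.0
```

Request:
arm_command(series=[{"x": 0,"y": 0,"z": 1,"rx": 0,"ry": 0,"rz": 0},{"x": -0.5,"y": 0,"z": 2,"rx": 0,"ry": 0,"rz": 0},{"x": -0.5,"y": 0,"z": 2,"rx": 0,"ry": 0,"rz": 0}])

```text
time: 23.8
tool_pos: [0.4784, -0.1287, 0.1346]
tool_rot: [-3.14, -0.26, 1.525]
contact_force: [-1.4, 0.2, -0.9]
opening: 0.0499
grip_force: 45.0
```

Request:
arm_command(series=[{"x": 0,"y": 0,"z": 0.5,"rx": 0,"ry": 0,"rz": 0},{"x": 0,"y": 0,"z": 0.5,"rx": 0,"ry": 0,"rz": 0},{"x": 0,"y": 0,"z": 0.5,"rx": 0,"ry": 0,"rz": 0},{"x": 0,"y": 0,"z": 0.5,"rx": 0,"ry": 0,"rz": 0},{"x": 0,"y": 0,"z": -10,"rx": 0,"ry": 0,"rz": 0},{"x": 0,"y": 0,"z": -40,"rx": 0,"ry": 0,"rz": 0},{"x": 0,"y": 0,"z": -85,"rx": 0,"ry": 0,"rz": 0},{"x": 0,"y": 0,"z": -85,"rx": 0,"ry": 0,"rz": 0}], hand=70)

```text
time: 24.6
tool_pos: [0.4797, -0.153, 0.222]
tool_rot: [3.133, -0.254, 1.526]
contact_force: [0.4, -0.6, -0.3]
opening: 0.0704
grip_force: 0.0
```

```bash
python3 - <<'E'
from h import *
np.set_printoptions(precision=4,suppress=True)
s=observe();print(s["time"],s["tool_pos"],s["tool_rot"])
g=grasp(3,.08);print(g,move(*g),move(g[0]+[0,0,.05],g[1]))
E
```

```text
24.6 [ 0.4797 -0.153   0.222 ] [ 3.1333 -0.2539  1.5262]
(array([0.4474, 0.4041, 0.2199]), array([3.1416, 0.2618, 3.0356])) (array([536.7, -58.2, 141. ]), array([  0.03, -23.31, -87.38])) (array([549.3, -57.8,  92.6]), array([  0.03, -23.31, -87.38]))
```

Request:
arm_command(series=[{"x": 550,"y": -58,"z": 90,"rx": 0,"ry": -23.3,"rz": -87.4},{"x": 550,"y": -58,"z": 90,"rx": 0,"ry": -23.3,"rz": -87.4},{"x": 550,"y": -58,"z": 90,"rx": 0,"ry": -23.3,"rz": -87.4},{"x": 550,"y": -58,"z": 90,"rx": 0,"ry": -23.3,"rz": -87.4},{"x": 550,"y": -58,"z": 90,"rx": 0,"ry": -23.3,"rz": -87.4},{"x": 550,"y": -58,"z": 90,"rx": 0,"ry": -23.3,"rz": -87.4},{"x": 550,"y": -58,"z": 90,"rx": 0,"ry": -23.3,"rz": -87.4},{"x": 550,"y": -58,"z": 90,"rx": 0,"ry": -23.3,"rz": -87.4},{"x": 550,"y": -58,"z": 90,"rx": 0,"ry": -23.3,"rz": -87.4},{"x": 550,"y": -58,"z": 90,"rx": 0,"ry": -23.3,"rz": -87.4},{"x": 550,"y": -58,"z": 90,"rx": 0,"ry": -23.3,"rz": -87.4},{"x": 550,"y": -58,"z": 90,"rx": 0,"ry": -23.3,"rz": -87.4},{"x": 537,"y": -58,"z": 141,"rx": 0,"ry": -23.3,"rz": -87.4},{"x": 537,"y": -58,"z": 141,"rx": 0,"ry": -23.3,"rz": -87.4},{"x": 537,"y": -58,"z": 141,"rx": 0,"ry": -23.3,"rz": -87.4},{"x": 537,"y": -58,"z": 141,"rx": 0,"ry": -23.3,"rz": -87.4}])

```text
time: 26.2
tool_pos: [0.4459, 0.4063, 0.2199]
tool_rot: [3.135, 0.254, 3.034]
contact_force: [1.0, -0.3, 1.0]
opening: 0.07
grip_force: 0.0
```

```bash
python3 m6.py b; python3 - <<'E'
from h import *
np.set_printoptions(precision=4,suppress=True)
s=observe();print(s["time"],s["tool_pos"],s["tool_rot"],s["qpos"])
print(move(*grasp(3)))
E
```

```text
want [ 0.4788 -0.1176  0.06  ] -1.6147963267948966
top 0.9 924 exp 948 (array([ 0.4801, -0.1194,  0.06  , -1.6102]), np.float64(0.04281655699014664))
side none 39.876930018488984
26.4 [0.4455 0.4066 0.2197] [ 0.7168 -0.7336  0.8066] [0.0953 0.0343 0.0209]
26.4 [0.4455 0.4066 0.2197] [3.1342 0.2541 3.0343] [ 0.6859  0.4826  1.5387 -0.2161  0.946  -0.6671]
(array([-2.7, -2.9, 80.4]), array([ 0.41, -0.44, -0.08]))
```

Carton 2 sits about 2 mm from the centre of b. Next, the third carton.

Request:
arm_command(series=[{"x": -1,"y": -1,"z": 20,"rx": 0.4,"ry": -0.4,"rz": 0},{"x": -2,"y": -2.5,"z": 45,"rx": 0.4,"ry": -0.4,"rz": 0},{"x": -3,"y": -2.5,"z": 68,"rx": 0.4,"ry": -0.4,"rz": 0},{"x": -3,"y": -2.5,"z": 79,"rx": 0.4,"ry": -0.4,"rz": 0},{"x": -3,"y": -2.5,"z": 80,"rx": 0.4,"ry": -0.4,"rz": 0},{"x": -3,"y": -2.5,"z": 80,"rx": 0.4,"ry": -0.4,"rz": 0}])

```text
time: 27.0
tool_pos: [0.4677, 0.4024, 0.1421]
tool_rot: [-3.141, 0.26, 3.035]
contact_force: [0.4, -0.3, 0.1]
opening: 0.0696
grip_force: 0.0
```

Request:
arm_command(series=[{"x": 0,"y": 0,"z": 0,"rx": 0,"ry": 0,"rz": 0},{"x": 0,"y": 0,"z": 0,"rx": 0,"ry": 0,"rz": 0},{"x": 0,"y": 0,"z": 0,"rx": 0,"ry": 0,"rz": 0},{"x": 0,"y": 0,"z": 0,"rx": 0,"ry": 0,"rz": 0},{"x": 0,"y": 0,"z": 0,"rx": 0,"ry": 0,"rz": 0}], hand=40, squeeze=45)

```text
time: 27.5
tool_pos: [0.4674, 0.4024, 0.1421]
tool_rot: [-3.141, 0.26, 3.036]
contact_force: [-2.6, 0.1, 5.9]
opening: 0.0502
grip_force: 45.0
```

```bash
python3 - <<'E'
from h import *
np.set_printoptions(precision=4,suppress=True)
s=observe();print(s["time"],s["tool_pos"],s["tool_rot"],s["contact_force"],s["opening"],s["grip_force"])
print(move(*grasp(3)),"o",rel(3,s["tool_pos"],s["tool_rot"]))
E
```

```text
27.5 [0.4674 0.4024 0.1421] [-3.1408  0.26    3.0355] [-2.5802  0.0858  5.8615] 0.05019905957051207 44.99951899051666
(array([-0.7, -0.5, -0.3]), array([-0.04, -0.1 , -0.  ])) o [-0.0086  0.      0.0756]
```

Request:
arm_command(series=[{"x": -1,"y": 0,"z": -5,"rx": 0,"ry": 0,"rz": 0},{"x": -5,"y": 0,"z": -20,"rx": 0,"ry": 0,"rz": 0},{"x": -11,"y": 0,"z": -40,"rx": 0,"ry": 0,"rz": 0},{"x": -19,"y": 0,"z": -70,"rx": 0,"ry": 0,"rz": 0},{"x": -29,"y": 0,"z": -107,"rx": 0,"ry": 0,"rz": 0},{"x": -33,"y": 0,"z": -125,"rx": 0,"ry": 0,"rz": 0},{"x": -33,"y": 0,"z": -125,"rx": 0,"ry": 0,"rz": 0}])

```text
time: 28.2
tool_pos: [0.4678, 0.4029, 0.2733]
tool_rot: [3.139, 0.263, 3.035]
contact_force: [1.3, -0.0, -3.5]
opening: 0.0496
grip_force: 45.0
```

```bash
python3 - <<'E'
from h import *
np.set_printoptions(precision=4,suppress=True)
s=observe();print(s["time"],s["tool_pos"],s["tool_rot"],s["contact_force"])
o=np.array([-.0086,0,.0768])
a=place('d',o,.12);b=place('d',o,0.005);print(a);print("above",move(*a));print("down",move(*b,base=a))
E
```

```text
28.2 [0.4678 0.4029 0.2733] [3.1395 0.2626 3.0346] [ 1.2919 -0.0497 -3.4873]
(array([ 0.6317, -0.192 ,  0.2564]), array([-3.1416, -0.2618,  1.5268]))
above (array([-214.3, -574.2,   73.9]), array([ 0.13, 23.99, 87.25]))
down (array([-29.8,   0. , 111.1]), array([0., 0., 0.]))
```

Request:
arm_command(series=[{"x": -4,"y": -11,"z": 1,"rx": 0,"ry": 0.5,"rz": 1.7},{"x": -13,"y": -34,"z": 4,"rx": 0,"ry": 1.4,"rz": 5.2},{"x": -26,"y": -69,"z": 9,"rx": 0,"ry": 2.9,"rz": 10.5},{"x": -39,"y": -103,"z": 13,"rx": 0,"ry": 4.3,"rz": 15.7},{"x": -51,"y": -138,"z": 18,"rx": 0,"ry": 5.8,"rz": 20.9},{"x": -64,"y": -172,"z": 22,"rx": 0,"ry": 7.2,"rz": 26.2},{"x": -77,"y": -207,"z": 27,"rx": 0,"ry": 8.6,"rz": 31.4},{"x": -90,"y": -241,"z": 31,"rx": 0,"ry": 10.1,"rz": 36.6},{"x": -103,"y": -276,"z": 35,"rx": 0,"ry": 11.5,"rz": 41.9},{"x": -116,"y": -310,"z": 40,"rx": 0,"ry": 13,"rz": 47.1},{"x": -129,"y": -345,"z": 44,"rx": 0,"ry": 14.4,"rz": 52.4},{"x": -141,"y": -379,"z": 49,"rx": 0,"ry": 15.8,"rz": 57.6},{"x": -154,"y": -413,"z": 53,"rx": 0,"ry": 17.3,"rz": 62.8},{"x": -169,"y": -454,"z": 58,"rx": 0,"ry": 19,"rz": 68.9},{"x": -184,"y": -494,"z": 64,"rx": 0,"ry": 20.6,"rz": 75},{"x": -199,"y": -534,"z": 69,"rx": 0.1,"ry": 22.3,"rz": 81.1},{"x": -210,"y": -563,"z": 72,"rx": 0.1,"ry": 23.5,"rz": 85.5},{"x": -214,"y": -574,"z": 74,"rx": 0.1,"ry": 24,"rz": 87.3},{"x": -214,"y": -574,"z": 74,"rx": 0.1,"ry": 24,"rz": 87.3},{"x": -214,"y": -574,"z": 74,"rx": 0.1,"ry": 24,"rz": 87.3}])

```text
time: 30.2
tool_pos: [0.6301, -0.1918, 0.2531]
tool_rot: [-3.135, -0.261, 1.525]
contact_force: [-0.5, 0.7, -4.2]
opening: 0.0499
grip_force: 45.0
```

```bash
python3 - <<'E'
from h import *
np.set_printoptions(precision=4,suppress=True)
s=observe();print(s["time"],s["tool_pos"],s["tool_rot"],s["qpos"])
o=np.array([-.0086,0,.0768])
a=place('d',o,.12);b=place('d',o,0.005);print("above",move(*a));print("down",move(*b))
c=read_camera("top")
for q in ("bottle_1",): print([(np.round(d["point"],3),round(d["confidence"],2)) for d in mark_of(c,q)])
E
```

```text
30.2 [ 0.6301 -0.1918  0.2531] [-3.1351 -0.2607  1.5247] [-0.5006  0.6665  1.1117  0.2315  1.4882 -0.489 ]
above (array([ 0.8,  1.6, -3.3]), array([-0.34,  0.06, -0.12]))
down (array([-28.9,   2.3, 107.8]), array([-0.34,  0.06, -0.12]))
[(array([ 0.784, -0.014, -0.002]), 0.88), (array([ 0.762, -0.162, -0.001]), 0.64)]
```

Request:
arm_command(series=[{"x": -4,"y": 1,"z": 15,"rx": -0.2,"ry": 0,"rz": 0},{"x": -11,"y": 2,"z": 40,"rx": -0.2,"ry": 0,"rz": 0},{"x": -17,"y": 2,"z": 64,"rx": -0.2,"ry": 0,"rz": 0},{"x": -23,"y": 2,"z": 85,"rx": -0.2,"ry": 0,"rz": 0},{"x": -27,"y": 2,"z": 100,"rx": -0.2,"ry": 0,"rz": 0},{"x": -28,"y": 2,"z": 105,"rx": -0.2,"ry": 0,"rz": 0},{"x": -28,"y": 2,"z": 106,"rx": -0.2,"ry": 0,"rz": 0},{"x": -28,"y": 2,"z": 106,"rx": -0.2,"ry": 0,"rz": 0}])

```text
time: 31.1
tool_pos: [0.633, -0.1922, 0.1462]
tool_rot: [3.14, -0.258, 1.526]
contact_force: [0.2, -0.3, -4.1]
opening: 0.0495
grip_force: 45.0
```

```bash
python3 - <<'E'
from h import *
np.set_printoptions(precision=4,suppress=True)
s=observe();print(s["time"],s["tool_pos"],s["tool_rot"],s["contact_force"])
print("down",move(*place('d',np.array([-.0086,0,.0768]),0.0)))
E
```

```text
31.1 [ 0.633  -0.1922  0.1462] [ 3.1399 -0.2584  1.526 ] [ 0.2411 -0.2748 -4.0993]
down (array([-2.3, -1.3,  9.5]), array([ 0.11,  0.2 , -0.05]))
```

Request:
arm_command(series=[{"x": -0.5,"y": -0.5,"z": 2,"rx": 0,"ry": 0,"rz": 0},{"x": -1,"y": -1,"z": 4,"rx": 0,"ry": 0,"rz": 0},{"x": -1.5,"y": -1,"z": 6,"rx": 0,"ry": 0,"rz": 0},{"x": -2,"y": -1,"z": 7,"rx": 0,"ry": 0,"rz": 0},{"x": -2,"y": -1,"z": 8,"rx": 0,"ry": 0,"rz": 0},{"x": -2,"y": -1,"z": 8,"rx": 0,"ry": 0,"rz": 0}])

```text
time: 31.7
tool_pos: [0.6314, -0.1922, 0.1366]
tool_rot: [-3.141, -0.259, 1.525]
contact_force: [-0.4, 0.5, -4.4]
opening: 0.0496
grip_force: 45.0
```

Request:
arm_command(series=[{"x": 0,"y": 0,"z": 1,"rx": 0,"ry": 0,"rz": 0},{"x": -0.5,"y": 0,"z": 2,"rx": 0,"ry": 0,"rz": 0},{"x": -0.5,"y": 0,"z": 2,"rx": 0,"ry": 0,"rz": 0}])

```text
time: 32.0
tool_pos: [0.6314, -0.1922, 0.1345]
tool_rot: [-3.141, -0.259, 1.525]
contact_force: [0.0, -0.4, -4.6]
opening: 0.0498
grip_force: 45.0
```

Request:
arm_command(series=[{"x": 0,"y": 0,"z": 1,"rx": 0,"ry": 0,"rz": 0},{"x": -0.5,"y": 0,"z": 2,"rx": 0,"ry": 0,"rz": 0},{"x": -0.5,"y": 0,"z": 2,"rx": 0,"ry": 0,"rz": 0}])

```text
time: 32.3
tool_pos: [0.6315, -0.1921, 0.1339]
tool_rot: [3.141, -0.259, 1.525]
contact_force: [-2.6, -1.4, 4.0]
opening: 0.0498
grip_force: 45.0
```

Request:
arm_command(series=[{"x": 0,"y": 0,"z": 0,"rx": 0,"ry": 0,"rz": 0},{"x": 0,"y": 0,"z": 0,"rx": 0,"ry": 0,"rz": 0},{"x": 0,"y": 0,"z": 0,"rx": 0,"ry": 0,"rz": 0},{"x": 0,"y": 0,"z": 0,"rx": 0,"ry": 0,"rz": 0},{"x": 3,"y": 0,"z": -10,"rx": 0,"ry": 0,"rz": 0},{"x": 9,"y": 0,"z": -33,"rx": 0,"ry": 0,"rz": 0},{"x": 21,"y": 0,"z": -78,"rx": 0,"ry": 0,"rz": 0},{"x": 33,"y": 0,"z": -124,"rx": 0,"ry": 0,"rz": 0},{"x": 33,"y": 0,"z": -124,"rx": 0,"ry": 0,"rz": 0}], hand=70)

```text
time: 33.2
tool_pos: [0.6336, -0.1929, 0.27]
tool_rot: [3.128, -0.253, 1.529]
contact_force: [0.8, -1.2, 0.2]
opening: 0.0697
grip_force: 0.0
```

```bash
python3 - <<'E'
from h import *
np.set_printoptions(precision=4,suppress=True)
s=observe();print(s["time"],s["tool_pos"],move([.40,.10,.33],[np.pi,0,np.pi/2]))
E
```

```text
33.2 [ 0.6336 -0.1929  0.27  ] (array([ 288.8, -245.9,    9.3]), array([  1.1 , -14.49,  -2.5 ]))
```

Now I'll move clear so the cameras can check the result.

Request:
arm_command(series=[{"x": 289,"y": -246,"z": 9,"rx": 0,"ry": -14,"rz": 0},{"x": 289,"y": -246,"z": 9,"rx": 0,"ry": -14,"rz": 0},{"x": 289,"y": -246,"z": 9,"rx": 0,"ry": -14,"rz": 0},{"x": 289,"y": -246,"z": 9,"rx": 0,"ry": -14,"rz": 0},{"x": 289,"y": -246,"z": 9,"rx": 0,"ry": -14,"rz": 0},{"x": 289,"y": -246,"z": 9,"rx": 0,"ry": -14,"rz": 0},{"x": 289,"y": -246,"z": 9,"rx": 0,"ry": -14,"rz": 0},{"x": 289,"y": -246,"z": 9,"rx": 0,"ry": -14,"rz": 0},{"x": 289,"y": -246,"z": 9,"rx": 0,"ry": -14,"rz": 0},{"x": 289,"y": -246,"z": 9,"rx": 0,"ry": -14,"rz": 0},{"x": 289,"y": -246,"z": 9,"rx": 0,"ry": -14,"rz": 0}])

```text
time: 34.3
tool_pos: [0.3992, 0.1001, 0.3264]
tool_rot: [3.141, -0.014, 1.524]
contact_force: [-0.2, -0.2, 0.3]
opening: 0.0699
grip_force: 0.0
```

```bash
for k in a b c; do python3 m6.py $k; done; python3 m6.py d z6; python3 - <<'E'
from h import *
import cv2
for n in("top","side"): print([(np.round(d["point"],3),round(d["confidence"],2)) for d in mark_of(read_camera(n),"canister")[:1]])
a,b=cv2.imread("pics/z6_top.png"),cv2.imread("pics/z6_side.png");cv2.imwrite("pics/z6.png",np.vstack([cv2.resize(x,(440,300)) for x in(a,b)]))
E
```

```text
want [ 0.5241 -0.2257  0.06  ] -0.044
top none 38.454746773827694
side none 20.262811158557295
34.5 [0.3991 0.0999 0.326 ] [-0.1444 -0.1703 -0.1837] [-0.0006 -0.119  -0.0236]
want [ 0.4788 -0.1176  0.06  ] -1.6147963267948966
top 0.9 907 exp 948 (array([ 0.4794, -0.1189,  0.06  , -1.6182]), np.float64(0.052439361810684204))
side 0.7 668 exp 712 (array([ 0.4766, -0.1188,  0.06  , -1.6019]), np.float64(0.06933008879423141))
34.7 [0.3988 0.1003 0.3262] [-0.0935  0.0268 -0.3131] [-0.029  -0.0791  0.0028]
want [ 0.5869 -0.0723  0.06  ] -0.044
top 0.4 904 exp 925 (array([ 0.5886, -0.072 ,  0.06  , -0.0489]), np.float64(0.05807521939277649))
side 0.6 1027 exp 1059 (array([ 0.5851, -0.0723,  0.06  , -0.0458]), np.float64(0.04442550987005234))
34.9 [0.3986 0.1006 0.3264] [ 0.7554 -0.0863 -0.1635] [-0.0236 -0.0644  0.014 ]
want [ 0.6322 -0.1804  0.06  ] -1.6147963267948966
top 1.2 997 exp 992 (array([ 0.6334, -0.182 ,  0.06  , -1.6192]), np.float64(0.04099799320101738))
side 4.3 449 exp 679 (array([ 0.6307, -0.197 ,  0.06  , -1.5664]), np.float64(0.4748051166534424))
35.1 [0.3986 0.1007 0.3264] [-0.1127  1.1012  0.3335] [-0.0091 -0.0765  0.0208]
[(array([ 0.551, -0.418,  0.007]), 0.67)]
[(array([ 0.551, -0.415,  0.008]), 0.54)]
```

View pics/z6.png

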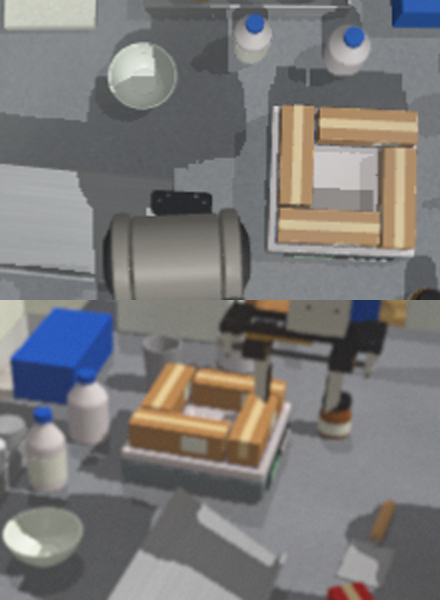

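The picture shows a complete pinwheel: four flat cartons with even gaps at (297,155), (368,126), (398,198) and (328,227). The bottles still stand, the arm is clear and the canister is on the mat.

```bash
python3 -c "
from cell import *
print(hand_in())"
```

```text
the job is handed in; nothing more can be done
None
```

The job is handed in, though no verdict came back: the canister is on the mat within about 4 mm of its middle, the three rack cartons are within about 3 mm of outlines b, c and d, and the laid carton still looks in place in a (seen in the last picture, not measured).

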